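One full, level tamp on the spring trainer

ROBOT

A 6-joint arm with a two-finger parallel gripper is mounted at the origin on the work surface. World frame = base frame: x ahead of the robot, y to its left, z up, the work surface at z = 0. Lengths are in m, angles in rad, forces in N, time in s.
With the tool pointing down it reaches from about 0.2 to 0.875 m from the base axis. Payload 3.4 kg.
Tool frame: the origin (TCP) lies between the finger pads; the fingertips stand 14 mm ahead of it and the grasp point (between the pads) lies 5 mm behind it; z points along the fingers, y is the line along which they close (so a half turn about z gives the same grasp; the last joint's range is limited). The gripper opens to 94 mm and grips with 3 to 60 N. Pads are 16 mm wide; open, the fingers measure 119 mm over their backs; the gripper's body (75 mm by 177 mm) begins 78 mm behind the grasp point.
Start: joints at [1.046, 0.276, 1.505, -0, 1.361, -0.121], TCP at [0.226, 0.529, 0.219] pointing down, gripper open.
Joint ranges: [-2.89, 2.89], [-0.75, 2.08], [0.22, 2.7], [-1.18, 4.32], [0.11, 2.71], [-2.7, 2.7]. Speed limits (rad/s): [2.57, 2.57, 3.14, 3.14, 3.14, 3.14].

INTERFACE

Orientations are given as a rotation vector (axis times angle).
In Python, from workcell import manip gives the robot as it stands. The module is installed in compiled form; this text tells all that it offers.
- The arm moves only by the tool jog_arm, never from a script. Its argument "series" is a list of rows, each an object of numbers: "tx", "ty", "tz": the shift along the tool's x, y, z as a fraction of full scale; "wx", "wy", "wz": the turn, a rotation vector about the tool's x, y, z as a fraction of full scale; "gripper": the opening, from -1 (shut) to 1 (fully open). A call has 1 to 12 rows; each row shifts and turns the commanded pose from where the row before left it, along the tool's axes as they then stand; what a row does not reach is not made up. Full scale, the value 1, is 0.05 m for a shift and pi/4 rad for a turn. A row lasts 1/8 s, in which the tool goes at most 62.5 mm and 10.7 degrees, less where a joint would pass 70% of its speed; a pose out of reach is approached as far as the arm can. A call with a number of a shift or a turn outside -1 to 1 is refused whole. A call with a gripper value outside its range is refused whole. The fingers move at their own pace and stop on an object; "squeeze" is the grip in N (left out, the last holds). Time passes only in rows, so rows that do not move let the fingers close. It gives the time, the measured TCP pose, the force, the opening and the grip force at its end, in the units of the state.
- manip.state(): the state, without advancing time (a new reading comes with each control period).
- manip.camera(name): name is "side" or "top" or "wrist"; returns the picture (480x640x3 uint8, blue, green, red); there is no depth.
- manip.calibration(name): a dict with "K" (3x3 intrinsics, pixels), "k1" (the pictures are not rectified: a ray, as slopes to the right and down, at radius r is drawn at 1 + k1 r^2 times it, then the intrinsics apply), "view" (4x4, takes a point from world to camera coordinates). Camera axes: x right, y down, z forward; pixel columns grow to the right and rows downward; lengths in m; the calibration is good to about 2 mm. A picture is of the moment at which its call begins: read the wrist's pose just before it. calibration takes no time and is no camera call; for the wrist camera it gives the pose at the moment of the call.
- manip.sign_off(): hands the job in; it is judged then, once.
The state is a dict: "time": time; "joint_pos": joint angles; "qd": joint speeds; "joint_torque": joint torques, N m; "tcp_pos": TCP position; "orientation": TCP orientation; "wrist_force": force on the tool from outside, world axes, zero at the start; "wrist_torque": the same for the moment, N m; "opening": finger opening in m; "grasp_force": force on a finger pad.
Only numpy, scipy, OpenCV 4.12 (cv2) and the standard library are available. Lean on these libraries where they do the work, as an engineer would, in place of code of your own. Each camera call takes 0.05 s, during which the arm holds its last target. There are 200 camera calls.

TASK

First push the loose spring trainer square and flush into the corner of the wooden fence. Then take the coffee tamper off its sloping rest, stand it upright on the black rubber mat and let go; take it again for pressing, and with it press the trainer's sprung plate squarely down until it bottoms out level, hold it there about a second, and do not force it beyond that. Finish with the tamper standing upright on the rubber mat again, let go, the trainer still flush in its corner, and leave the mug, jar and bowl alone.

Things in the scene. Friction and masses are not known exactly. Their poses are not given: they have to be found in the camera images.
- tamper: Coffee tamper, 125 mm long, 0.3-0.55 kg: flat steel disc 68 mm across, 16 mm thick; neck 20 mm across up to 32 mm; round wooden handle 28 mm across from 32 to 119 mm, then tapering. Origin: centre of the flat underside; z runs up the handle. At first it lies on the rest, handle 30 degrees above level, free to grasp from 32 to 100 mm. Stands steadily on its disc.
- rest: Fixed sloping wooden rest: base 150 x 90 x 10 mm, a sloping board (80 mm wide, about 55 mm high) behind the tamper's disc, and a 26 mm wide post, 75 mm high, with a V notch under the handle's end. Origin: on the counter under the base; its x axis points level towards the handle's end. The lying handle's middle (70 mm from the tamper's underside) is above the origin, 75 mm over the counter.
- mat: Fixed black rubber mat, 140 x 140 mm, 6 mm thick, lying on the counter. Origin: centre of its underside, on the counter; its top is 6 mm above it; x and y along its edges.
- fence: Fixed L of two light wooden strips on the counter, 15 mm thick, 30 mm high, about 150 mm long inside. Origin: the inner corner, on the counter. One strip's inner face is the plane x = 0, the other's y = 0; the open side, where the trainer belongs, is at negative x and negative y of its frame.
- trainer: Loose tamping trainer, 0.45 to 0.8 kg: a square dark steel foot 130 x 130 x 24 mm with an upright round steel cup, 90 mm outside, 78 mm inside, rim 72 mm above the counter, open at the top. Origin: under the foot's centre, on the cup's axis; x, y along the foot's edges. Starts 20-45 mm short of both strips, a little turned; flush, its origin is at x = y = -65 mm of the fence's frame.
- plate: The trainer's round aluminium plate inside the cup, 74 mm across, 8 mm thick, on a spring, and free to tip by up to about 8 degrees either way against weak springs. Origin: centre of its top face, 60 mm above the counter (12 mm below the cup's rim) at rest and 45 mm when fully down; z is its normal.
- plunger (a joint): How far the plate is pressed down, in m: 0 at rest, 0.015 at its hard stop. The spring pushes back with about 4 N at first and 13 N at the stop, and lifts the plate again when it is released.
- mug: White mug, 80 mm across, 90 mm high, standing beside the work. Not to be disturbed. Origin: centre of its underside.
- jar: Glass jar, 84 mm across, 120 mm high, standing behind the work. Not to be disturbed. Origin: centre of its underside.
- bowl: White bowl, 130 mm across, 55 mm high, standing behind the work. Not to be disturbed. Origin: centre of its underside.
Things that resemble listed ones, but are neither listed nor needed, are in the scene too. What is shaped like the tamper but green is not meant.

How it is judged:
On the way, in this order (a step that is already met when the one before it is completed fails the run):
1. the trainer sits square and flush in the corner of the fence (x of trainer in the frame of fence above -0.068 m and y of trainer in the frame of fence above -0.068 m and angle between the x axis of trainer and the x axis of fence, either way round below 0.03 rad and angle between trainer's own z axis and vertical below 0.03 rad and linear speed of trainer below 0.02 m/s), for 0.2 s.
2. the tamper stands upright on the rubber mat, let go (x of tamper in the frame of mat between -0.04 and 0.04 m and y of tamper in the frame of mat between -0.04 and 0.04 m and z of tamper in the frame of mat between 0.003 and 0.01 m and angle between tamper's own z axis and vertical below 0.06 rad and contact force between the fingers and tamper below 0.3 N and linear speed of tamper below 0.02 m/s and angular speed of tamper below 0.15 rad/s), for 0.2 s.
3. the tamper holds the trainer's plate down at its stop, level (value of joint plunger above 0.0135 m and angle between each of plate, tamper's own z axis and vertical below 0.06 rad and contact force between tamper and plate above 6 N and contact force between the fingers and tamper above 1 N), for 0.6 s.
At the end, for the whole second after the job is handed in: The tamper stands upright (within 3.4 degrees), still and let go on the rubber mat, its centre within 40 mm of the mat's centre along either edge; the plate is back up (within 3 mm); the trainer is in the fence corner, within 3 mm of both strips and 1.7 degrees of square (all of step 2 and x of trainer in the frame of fence above -0.068 m and y of trainer in the frame of fence above -0.068 m and angle between the x axis of trainer and the x axis of fence, either way round below 0.03 rad and angle between trainer's own z axis and vertical below 0.03 rad and value of joint plunger below 0.003 m); the robot touches nothing.
It fails at once if the tamper is forced onto the plate with more than 60 N (contact force between tamper and plate above 60 N).
It fails at once if the mug is shifted by more than 20 mm or tipped over (distance of mug from where it was at the start of the episode above 0.02 m or angle between mug's own z axis and vertical above 0.3 rad).
It fails at once if the jar is shifted by more than 20 mm or tipped over (distance of jar from where it was at the start of the episode above 0.02 m or angle between jar's own z axis and vertical above 0.3 rad).
It fails at once if the bowl is shifted by more than 20 mm or tipped over (distance of bowl from where it was at the start of the episode above 0.02 m or angle between bowl's own z axis and vertical above 0.3 rad).
It also fails if it takes over 72 s, if anything falls off the work surface, if the arm or the gripper's body presses on something with over 40 N, if the wrist force passes 120 N, or if a joint passes its speed limit or range.

## Working session

There is one attempt and no reset: what is moved stays moved. The work goes in short steps, Python scripts to look and compute and a tool call to move; the robot and the scene stay as the last step left them, time stands still between calls to the robot, and variables do not carry over. Pictures are saved under pics/ and viewed, at most 10 in all, crops included, and the job is handed in when it is done.

Besides the shell and the picture viewer there is one more tool, called after "Emit:" as a command line: name --argument value ..., lists and objects as JSON in quotes. jog_arm: Moves the arm, as the interface text tells. Its arguments: {"type":"object","properties":{"series":{"type":"array","items":{"type":"object","properties":{"tx":{"type":"number","minimum":-1,"maximum":1},"ty":{"type":"number","minimum":-1,"maximum":1},"tz":{"type":"number","minimum":-1,"maximum":1},"wx":{"type":"number","minimum":-1,"maximum":1},"wy":{"type":"number","minimum":-1,"maximum":1},"wz":{"type":"number","minimum":-1,"maximum":1},"gripper":{"type":"number"}}}},"squeeze":{"type":"number"}},"required":["series"]}

```bash
mkdir -p pics; cat > h.py <<'E'
import numpy as np,cv2
from scipy.spatial.transform import Rotation as R
from workcell import manip
def snap(n,f):
    c=manip.calibration(n);im=manip.camera(n);cv2.imwrite('pics/'+f+'.png',im);np.savez('pics/'+f+'.npz',K=c['K'],k1=c['k1'],V=c['view']);return im
def ray(f,uv):
    d=np.load('pics/'+f+'.npz');K=d['K'];k1=float(d['k1']);V=d['V']
    p=np.linalg.solve(K,np.array([uv[0],uv[1],1.]))[:2];x=p.copy()
    for _ in range(20): x=p/(1+k1*(x@x))
    D=V[:3,:3].T@np.array([x[0],x[1],1.]);o=-V[:3,:3].T@V[:3,3];return o,D/np.linalg.norm(D)
def atz(f,uv,z):
    o,D=ray(f,uv);return o+D*(z-o[2])/D[2]
def tri(obs):
    A=np.zeros((3,3));b=np.zeros(3)
    for f,uv in obs:
        o,D=ray(f,uv);P=np.eye(3)-np.outer(D,D);A+=P;b+=P@o
    X=np.linalg.solve(A,b);return X,[round(1e3*np.linalg.norm((np.eye(3)-np.outer(D,D))@(X-o)),1) for o,D in [ray(*q) for q in obs]]
def proj(f,X):
    d=np.load('pics/'+f+'.npz');K=d['K'];k1=float(d['k1']);V=d['V']
    c=V[:3,:3]@np.asarray(X)+V[:3,3];x=c[:2]/c[2];x=x*(1+k1*(x@x));return (K@np.array([x[0],x[1],1]))[:2]
def st():
    s=manip.state();print('t',round(s['time'],2),'p',np.round(s['tcp_pos'],4),'o',np.round(s['orientation'],4),'F',np.round(s['wrist_force'],1),'op',round(s['opening'],4),'g',np.round(s['grasp_force'],1));return s
E
python3 - <<'E'
from h import *
a=snap('top','top0');b=snap('side','side0');c=snap('wrist','wr0')
s=st();print(R.from_rotvec(s['orientation']).as_matrix().round(3))
for f in('top0','side0','wr0'):
    o,D=ray(f,(320,240));print(f,o.round(3),D.round(3))
E
```

```text
t 0.15 p [0.2257 0.5284 0.2188] o [-6.2990e-01 -3.0774e+00  2.1000e-03] F [ 0.1 -0.3  1.4] op 0.0938 g 0.0
[[-0.92   0.393 -0.001]
 [ 0.393  0.92  -0.001]
 [ 0.    -0.001 -1.   ]]
top0 [0.369 0.044 1.274] [ 0.162  0.029 -0.986]
side0 [0.445 0.748 0.739] [ 0.124 -0.695 -0.708]
wr0 [0.155 0.56  0.383] [ 0.236 -0.102 -0.966]
```

View pics/top0.png

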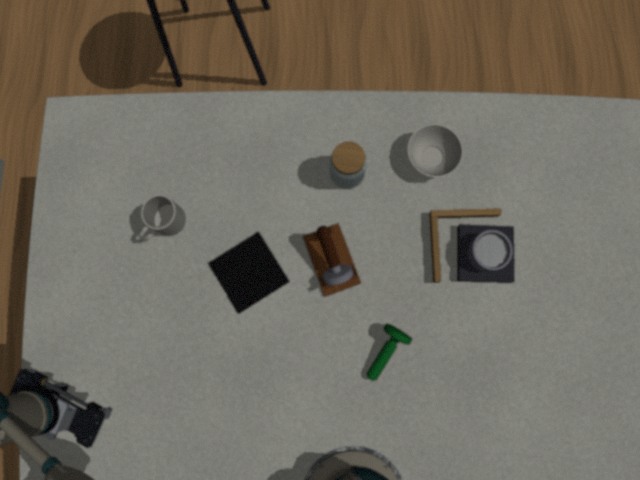

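View pics/side0.png

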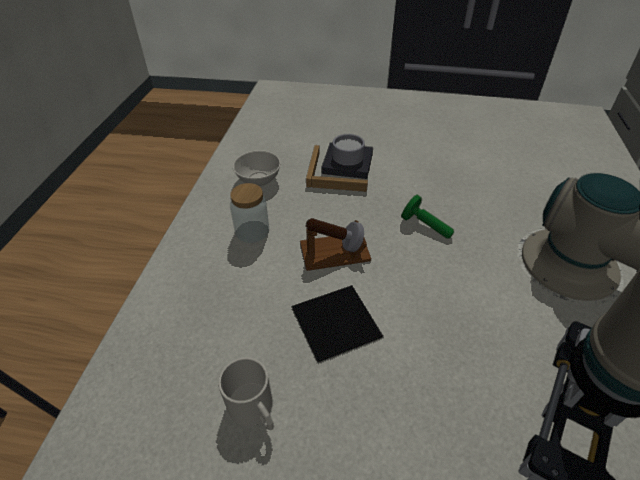

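The top view shows the fence L (inner corner about (438,216)), the trainer with its cup at (490,250), the black mat at (248,272), and the rest at (332,258). The mug is at (158,213), the jar at (348,162) and the bowl at (434,152).

Tamper candidates in the top view are the brown-handled one on the rest (disc 337,273; handle 325,240) and the green one lying at (390,350). The brown one fits: it has a wooden handle and a steel disc, and it lies on the sloping rest. I'll confirm that in a wrist crop before I reach for it.

```bash
python3 - <<'E'
from h import *
for n,uv,z in [('corner',(438,216),.03),('fence yend',(500,212),.03),('fence xend',(437,280),.03),('tr1',(459,226),.024),('tr2',(513,226),.024),('tr3',(514,282),.024),('tr4',(458,280),.024),('cup',(491,250),.072),('mat a',(209,264),.006),('mat b',(259,233),.006),('mat c',(288,280),.006),('mat d',(239,312),.006),('rest a',(304,234),.01),('rest b',(337,225),.01),('rest c',(360,284),.01),('rest d',(325,294),.01),('handle end',(322,230),.1),('disc',(338,274),.05),('jar',(348,155),.12),('bowl',(434,152),.055),('mug',(158,212),.09),('green',(390,350),.02)]:
    print(n,atz('top0',uv,z).round(3))
print('tri cup',tri([('top0',(491,250)),('side0',(348,145))]))
print('tri jar lid',tri([('top0',(348,155)),('side0',(247,192))]))
E
```

```text
corner [ 0.631 -0.188  0.03 ]
fence yend [ 0.642 -0.333  0.03 ]
fence xend [ 0.485 -0.182  0.03 ]
tr1 [ 0.609 -0.237  0.024]
tr2 [ 0.61  -0.364  0.024]
tr3 [ 0.481 -0.361  0.024]
tr4 [ 0.485 -0.231  0.024]
cup [ 0.547 -0.296  0.072]
mat a [0.52  0.338 0.006]
mat b [0.593 0.223 0.006]
mat c [0.485 0.154 0.006]
mat d [0.41  0.264 0.006]
rest a [0.591 0.118 0.01 ]
rest b [0.612 0.043 0.01 ]
rest c [ 0.477 -0.01   0.01 ]
rest d [0.453 0.069 0.01 ]
handle end [0.584 0.075 0.1  ]
disc [0.495 0.04  0.05 ]
jar [0.745 0.02  0.12 ]
bowl [ 0.775 -0.179  0.055]
mug [0.625 0.44  0.09 ]
green [ 0.329 -0.077  0.02 ]
tri cup (array([ 0.54954131, -0.29900508,  0.061139  ]), [np.float64(0.9), np.float64(0.9)])
tri jar lid (array([0.74241597, 0.01958726, 0.12244151]), [np.float64(2.0), np.float64(2.0)])
```

Emit:
jog_arm --series '[{"tx":-0.865,"ty":-0.793,"tz":-0.6},{"tx":-0.865,"ty":-0.793,"tz":-0.6},{"tx":-0.865,"ty":-0.793,"tz":-0.4},{"tx":-0.865,"ty":-0.793},{"tx":-0.865,"ty":-0.793},{"tx":-0.865,"ty":-0.793},{"tx":-0.865,"ty":-0.793},{"tx":-0.865,"ty":-0.793},{"tx":-0.865,"ty":-0.793},{"tx":-0.865,"ty":-0.793},{"tx":-0.865,"ty":-0.793},{"tx":-0.865,"ty":-0.793}]'

```text
validation failed for argument at $.se...
```

Emit:
jog_arm --series '[{"tx":-0.865,"ty":-0.793},{"tx":-0.865,"ty":-0.793},{"wz":0.22},{"wz":0.22},{"wz":0.22},{"wz":0.22},{"wz":0.22},{"wz":0.22},{"wz":0.22},{}]'

```text
validation failed for argument at $.se...
```

```bash
python3 - <<'E'
from h import *
s=st();print(R.from_rotvec(s['orientation']).as_matrix().round(3))
im=snap('wrist','wr1')
cv2.imwrite('pics/wr1v.png',cv2.resize(im,(800,600),interpolation=cv2.INTER_CUBIC))
E
```

```text
t 0.15 p [0.2257 0.5284 0.2188] o [-6.2990e-01 -3.0774e+00  2.1000e-03] F [ 0.1 -0.3  1.4] op 0.0938 g 0.0
[[-0.92   0.393 -0.001]
 [ 0.393  0.92  -0.001]
 [ 0.    -0.001 -1.   ]]
```

View pics/wr1v.png

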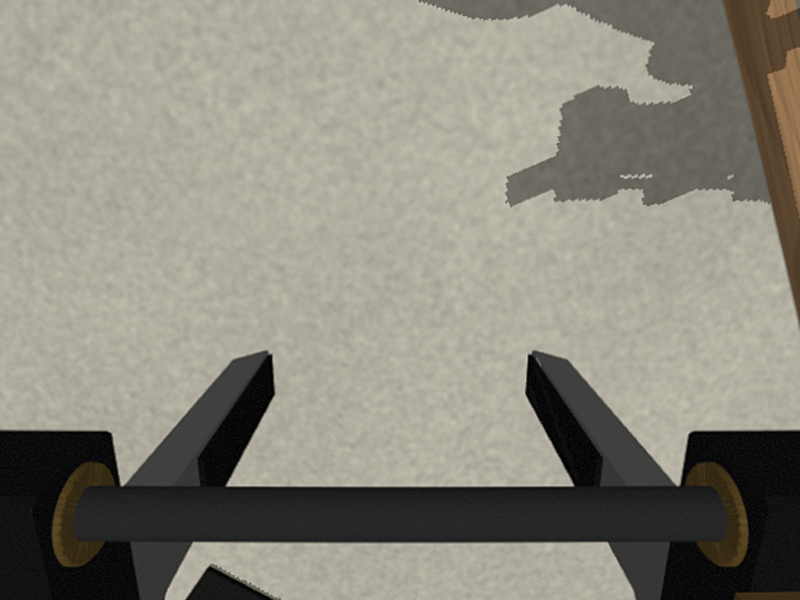

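The wrist view shows the two open fingers at the bottom with their tips near (255,355) and (545,355), and otherwise only bare counter. The move was refused, probably because its rows were incomplete, so I'll fill in every field.

Emit:
jog_arm --series '[{"tx":-0.84,"ty":-0.816,"tz":-0.3,"wx":0,"wy":0,"wz":0,"gripper":1},{"tx":-0.84,"ty":-0.816,"tz":-0.3,"wx":0,"wy":0,"wz":0,"gripper":1},{"tx":-0.84,"ty":-0.816,"tz":-0.3,"wx":0,"wy":0,"wz":0,"gripper":1},{"tx":-0.84,"ty":-0.816,"tz":-0.3,"wx":0,"wy":0,"wz":0,"gripper":1},{"tx":-0.84,"ty":-0.816,"tz":-0.3,"wx":0,"wy":0,"wz":0,"gripper":1},{"tx":-0.84,"ty":-0.816,"tz":-0.1,"wx":0,"wy":0,"wz":0,"gripper":1},{"tx":-0.84,"ty":-0.816,"tz":0,"wx":0,"wy":0,"wz":0,"gripper":1},{"tx":-0.84,"ty":-0.816,"tz":0,"wx":0,"wy":0,"wz":0,"gripper":1},{"tx":-0.84,"ty":-0.816,"tz":0,"wx":0,"wy":0,"wz":0,"gripper":1},{"tx":-0.84,"ty":-0.816,"tz":0,"wx":0,"wy":0,"wz":0,"gripper":1},{"tx":-0.84,"ty":-0.816,"tz":0,"wx":0,"wy":0,"wz":0,"gripper":1},{"tx":-0.84,"ty":-0.816,"tz":0,"wx":0,"wy":0,"wz":0,"gripper":1}]' --squeeze 20

```text
time: 1.7
tcp_pos: [0.4974, -0.1214, 0.2994]
orientation: [0.631, 3.077, 0.001]
wrist_force: [1.5, -0.4, 0.1]
opening: 0.0941
grasp_force: 0.0
```

Emit:
jog_arm --series '[{"tx":-0.84,"ty":-0.816,"tz":0,"wx":0,"wy":0,"wz":0,"gripper":1},{"tx":-0.84,"ty":-0.816,"tz":0,"wx":0,"wy":0,"wz":0,"gripper":1},{"tx":-0.84,"ty":-0.816,"tz":0,"wx":0,"wy":0,"wz":0,"gripper":1},{"tx":0,"ty":0,"tz":0,"wx":0,"wy":0,"wz":0.22,"gripper":1},{"tx":0,"ty":0,"tz":0,"wx":0,"wy":0,"wz":0.22,"gripper":1},{"tx":0,"ty":0,"tz":0,"wx":0,"wy":0,"wz":0.22,"gripper":1},{"tx":0,"ty":0,"tz":0,"wx":0,"wy":0,"wz":0.22,"gripper":1},{"tx":0,"ty":0,"tz":0,"wx":0,"wy":0,"wz":0.22,"gripper":1},{"tx":0,"ty":0,"tz":0,"wx":0,"wy":0,"wz":0.22,"gripper":1},{"tx":0,"ty":0,"tz":0,"wx":0,"wy":0,"wz":0.22,"gripper":1},{"tx":0,"ty":0,"tz":0,"wx":0,"wy":0,"wz":0,"gripper":1}]'

```text
time: 3.08
tcp_pos: [0.5647, -0.2815, 0.2991]
orientation: [-2.265, -2.176, 0.0]
wrist_force: [-0.5, 0.6, 0.4]
opening: 0.094
grasp_force: 0.0
```

```bash
python3 - <<'E'
from h import *
s=st();print(R.from_rotvec(s['orientation']).as_matrix().round(3))
im=snap('wrist','wr2')
cv2.imwrite('pics/wr2v.png',cv2.resize(im,(800,600),interpolation=cv2.INTER_CUBIC))
E
```

```text
t 3.08 p [ 0.5647 -0.2815  0.2991] o [-2.2655e+00 -2.1757e+00  1.0000e-04] F [-0.5  0.6  0.4] op 0.094 g 0.0
[[ 0.04   0.999 -0.   ]
 [ 0.999 -0.04   0.   ]
 [ 0.    -0.    -1.   ]]
```

View pics/wr2v.png

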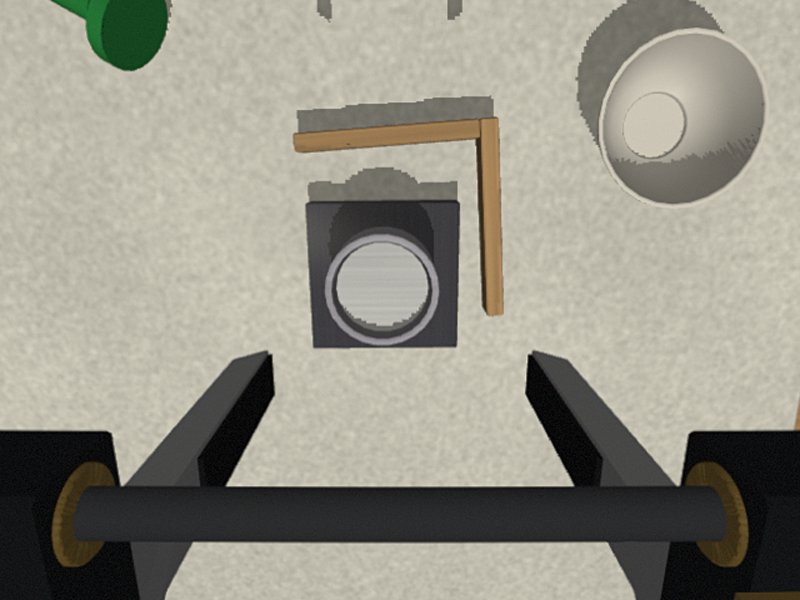

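The enlarged wrist view (800x600) shows the fence's inner corner at about (478,138), with strips running to (297,152) and (487,313). The trainer's foot has corners (306,204), (460,202), (457,347) and (313,348), and the rim is centred near (382,289).

```bash
python3 - <<'E'
from h import *
A=lambda u,v,z:atz('wr2',(u/1.25,v/1.25),z)
c,e1,e2=A(478,138,.03),A(297,152,.03),A(487,313,.03)
print('corner',c.round(4),e1.round(4),e2.round(4))
d=c-e1;print('fence x ang',np.degrees(np.arctan2(d[1],d[0])));d=c-e2;print('fence y ang-90',np.degrees(np.arctan2(d[1],d[0]))-90)
t=[A(u,v,.024) for u,v in((306,204),(460,202),(457,347),(313,348))];print(np.round(t,4),np.mean(t,0).round(4))
for i in range(4): 
    d=t[(i+1)%4]-t[i];print(np.degrees(np.arctan2(d[1],d[0])).round(2),np.linalg.norm(d).round(4))
print('rim c',A(382,289,.072))
E
```

```text
corner [ 0.6298 -0.1885  0.03  ] [ 0.4845 -0.1931  0.03  ] [ 0.6371 -0.3344  0.03  ]
fence x ang 1.8016544818496376
fence y ang-90 2.8603135635337935
[[ 0.487  -0.235   0.024 ]
 [ 0.6155 -0.2388  0.024 ]
 [ 0.6112 -0.3669  0.024 ]
 [ 0.4819 -0.3625  0.024 ]] [ 0.5489 -0.3008  0.024 ]
-1.7 0.1285
-91.9 0.1282
178.02 0.1294
87.71 0.1276
rim c [ 0.54892981 -0.29898775  0.072     ]
```

Emit:
jog_arm --series '[{"tx":-0.87,"ty":-0.11,"tz":0,"wx":0,"wy":0,"wz":-0.102,"gripper":1},{"tx":-0.87,"ty":-0.11,"tz":0,"wx":0,"wy":0,"wz":0,"gripper":1},{"tx":-0.83,"ty":-0.11,"tz":0.3,"wx":0,"wy":0,"wz":0,"gripper":1},{"tx":0,"ty":0,"tz":1,"wx":0,"wy":0,"wz":0,"gripper":1},{"tx":0,"ty":0,"tz":1,"wx":0,"wy":0,"wz":0,"gripper":1},{"tx":0,"ty":0,"tz":1,"wx":0,"wy":0,"wz":0,"gripper":1},{"tx":0,"ty":0,"tz":1,"wx":0,"wy":0,"wz":0,"gripper":1},{"tx":0,"ty":0,"tz":0.7,"wx":0,"wy":0,"wz":0,"gripper":1},{"tx":0,"ty":0,"tz":0.4,"wx":0,"wy":0,"wz":0,"gripper":1},{"tx":0,"ty":0,"tz":0.1,"wx":0,"wy":0,"wz":0,"gripper":1},{"tx":0,"ty":0,"tz":0,"wx":0,"wy":0,"wz":0,"gripper":1}]'

```text
time: 4.5
tcp_pos: [0.55, -0.4103, 0.0247]
orientation: [2.178, 2.264, 0.0]
wrist_force: [0.4, -0.4, 0.1]
opening: 0.094
grasp_force: 0.0
```

Emit:
jog_arm --series '[{"tx":0.3,"ty":0,"tz":0.05,"wx":0,"wy":0,"wz":0,"gripper":1},{"tx":0.2,"ty":0,"tz":0,"wx":0,"wy":0,"wz":0,"gripper":1},{"tx":0.12,"ty":0,"tz":0,"wx":0,"wy":0,"wz":0,"gripper":1},{"tx":0.12,"ty":0,"tz":0,"wx":0,"wy":0,"wz":0,"gripper":1},{"tx":0.12,"ty":0,"tz":0,"wx":0,"wy":0,"wz":0,"gripper":1},{"tx":0.12,"ty":0,"tz":0,"wx":0,"wy":0,"wz":0,"gripper":1},{"tx":0.12,"ty":0,"tz":0,"wx":0,"wy":0,"wz":0,"gripper":1},{"tx":0.12,"ty":0,"tz":0,"wx":0,"wy":0,"wz":0,"gripper":1},{"tx":0.12,"ty":0,"tz":0,"wx":0,"wy":0,"wz":0,"gripper":1},{"tx":0.12,"ty":0,"tz":0,"wx":0,"wy":0,"wz":0,"gripper":1}]'

```text
time: 5.75
tcp_pos: [0.5471, -0.3381, 0.0226]
orientation: [2.177, 2.262, -0.002]
wrist_force: [0.1, -4.8, 2.4]
opening: 0.0939
grasp_force: 2.6
```

Emit:
jog_arm --series '[{"tx":0.06,"ty":0,"tz":0,"wx":0,"wy":0,"wz":0,"gripper":1},{"tx":0.06,"ty":0,"tz":0,"wx":0,"wy":0,"wz":0,"gripper":1},{"tx":0.04,"ty":0,"tz":0,"wx":0,"wy":0,"wz":0,"gripper":1}]'

```text
time: 6.12
tcp_pos: [0.5468, -0.3315, 0.0226]
orientation: [2.175, 2.261, -0.005]
wrist_force: [-1.0, -9.7, -0.1]
opening: 0.094
grasp_force: 5.2
```

Emit:
jog_arm --series '[{"tx":0.03,"ty":0,"tz":0,"wx":0,"wy":0,"wz":0,"gripper":1},{"tx":0.02,"ty":0,"tz":0,"wx":0,"wy":0,"wz":0,"gripper":1}]'

```text
time: 6.38
tcp_pos: [0.5469, -0.3315, 0.0226]
orientation: [2.173, 2.259, -0.008]
wrist_force: [-0.5, -13.8, -1.3]
opening: 0.094
grasp_force: 7.1
```

Emit:
jog_arm --series '[{"tx":-0.64,"ty":0,"tz":0,"wx":0,"wy":0,"wz":0,"gripper":1},{"tx":0,"ty":0,"tz":-1,"wx":0,"wy":0,"wz":0,"gripper":1},{"tx":0,"ty":0,"tz":-1,"wx":0,"wy":0,"wz":0,"gripper":1},{"tx":0,"ty":0,"tz":0,"wx":0,"wy":0,"wz":0.2222,"gripper":1},{"tx":0,"ty":0,"tz":0,"wx":0,"wy":0,"wz":0.2222,"gripper":1},{"tx":0,"ty":0,"tz":0,"wx":0,"wy":0,"wz":0.2222,"gripper":1},{"tx":0,"ty":0,"tz":0,"wx":0,"wy":0,"wz":0.2222,"gripper":1},{"tx":0,"ty":0,"tz":0,"wx":0,"wy":0,"wz":0.2222,"gripper":1},{"tx":0,"ty":0,"tz":0,"wx":0,"wy":0,"wz":0.2222,"gripper":1},{"tx":0,"ty":0,"tz":0,"wx":0,"wy":0,"wz":0.2222,"gripper":1},{"tx":0,"ty":0,"tz":0,"wx":0,"wy":0,"wz":0.2222,"gripper":1},{"tx":0,"ty":0,"tz":0,"wx":0,"wy":0,"wz":0.2222,"gripper":1}]'

```text
time: 7.88
tcp_pos: [0.5463, -0.3561, 0.1208]
orientation: [-3.136, -0.051, 0.005]
wrist_force: [0.2, 0.1, 0.1]
opening: 0.0944
grasp_force: 0.0
```

Emit:
jog_arm --series '[{"tx":-0.66,"ty":-0.66,"tz":0,"wx":0,"wy":0,"wz":0,"gripper":1},{"tx":-0.66,"ty":-0.66,"tz":0,"wx":0,"wy":0,"wz":0,"gripper":1},{"tx":-0.66,"ty":-0.66,"tz":0,"wx":0,"wy":0,"wz":0,"gripper":1},{"tx":0,"ty":0,"tz":0,"wx":0,"wy":0,"wz":0,"gripper":1}]'

```text
time: 8.38
tcp_pos: [0.4406, -0.2584, 0.121]
orientation: [-3.134, -0.06, 0.009]
wrist_force: [1.1, -0.4, -0.6]
opening: 0.0943
grasp_force: 0.0
```

Emit:
jog_arm --series '[{"tx":0,"ty":0.1,"tz":0.9,"wx":0,"wy":0,"wz":0,"gripper":1},{"tx":0,"ty":0,"tz":0.8,"wx":0,"wy":0,"wz":0,"gripper":1},{"tx":0,"ty":0,"tz":0.27,"wx":0,"wy":0,"wz":0,"gripper":1},{"tx":0.3,"ty":0,"tz":0,"wx":0,"wy":0,"wz":0,"gripper":1},{"tx":0.2,"ty":0,"tz":0,"wx":0,"wy":0,"wz":0,"gripper":1},{"tx":0.12,"ty":0,"tz":0,"wx":0,"wy":0,"wz":0,"gripper":1},{"tx":0.12,"ty":0,"tz":0,"wx":0,"wy":0,"wz":0,"gripper":1},{"tx":0.1,"ty":0,"tz":0,"wx":0,"wy":0,"wz":0,"gripper":1},{"tx":0.1,"ty":0,"tz":0,"wx":0,"wy":0,"wz":0,"gripper":1}]'

```text
time: 9.5
tcp_pos: [0.4905, -0.2678, 0.0245]
orientation: [3.139, 0.062, -0.007]
wrist_force: [-8.1, -3.2, 2.7]
opening: 0.0946
grasp_force: 4.4
```

Emit:
jog_arm --series '[{"tx":0.04,"ty":0,"tz":0,"wx":0,"wy":0,"wz":0,"gripper":1},{"tx":0.04,"ty":0,"tz":0,"wx":0,"wy":0,"wz":0,"gripper":1}]'

```text
time: 9.75
tcp_pos: [0.4936, -0.2677, 0.0245]
orientation: [3.139, 0.062, -0.009]
wrist_force: [-9.2, -4.0, 3.0]
opening: 0.0945
grasp_force: 4.8
```

Emit:
jog_arm --series '[{"tx":0.04,"ty":0,"tz":0,"wx":0,"wy":0,"wz":0,"gripper":1},{"tx":0.03,"ty":0,"tz":0,"wx":0,"wy":0,"wz":0,"gripper":1},{"tx":0.02,"ty":0,"tz":0,"wx":0,"wy":0,"wz":0,"gripper":1}]'

```text
time: 10.12
tcp_pos: [0.4961, -0.2675, 0.0245]
orientation: [3.139, 0.063, -0.015]
wrist_force: [-15.3, -5.8, 6.0]
opening: 0.0942
grasp_force: 7.5
```

Emit:
jog_arm --series '[{"tx":-0.4,"ty":0,"tz":0,"wx":0,"wy":0,"wz":0,"gripper":1},{"tx":-0.3,"ty":0,"tz":-1,"wx":0,"wy":0,"wz":0,"gripper":1},{"tx":0,"ty":0,"tz":-1,"wx":0,"wy":0,"wz":0,"gripper":1},{"tx":0,"ty":0,"tz":-1,"wx":0,"wy":0,"wz":0,"gripper":1},{"tx":0,"ty":0,"tz":-1,"wx":0,"wy":0,"wz":0,"gripper":1},{"tx":0,"ty":0,"tz":0,"wx":0,"wy":0,"wz":0,"gripper":1}]'

```text
time: 10.88
tcp_pos: [0.4691, -0.2693, 0.2296]
orientation: [3.134, 0.06, 0.017]
wrist_force: [0.6, 0.3, -2.2]
opening: 0.0941
grasp_force: 0.0
```

```bash
python3 - <<'E'
from h import *
s=st()
im=snap('wrist','wr3')
P=[proj('wr3',(x,y,.03)) for x in(.47,.65) for y in(-.35,-.17)];P=np.array(P);print(P.round())
a=np.maximum(P.min(0)-10,0).astype(int);b=P.max(0).astype(int)+10
c=im[a[1]:b[1],a[0]:b[0]];k=min(800/c.shape[1],600/c.shape[0]);print(a,k)
cv2.imwrite('pics/wr3v.png',cv2.resize(c,None,fx=k,fy=k,interpolation=cv2.INTER_CUBIC))
E
```

```text
t 10.88 p [ 0.4691 -0.2693  0.2296] o [3.1335 0.0601 0.0165] F [ 0.6  0.3 -2.2] op 0.0941 g 0.0
[[409. 221.]
 [208. 214.]
 [429.  -1.]
 [202. -11.]]
[191   0] 2.608695652173913
```

View pics/wr3v.png

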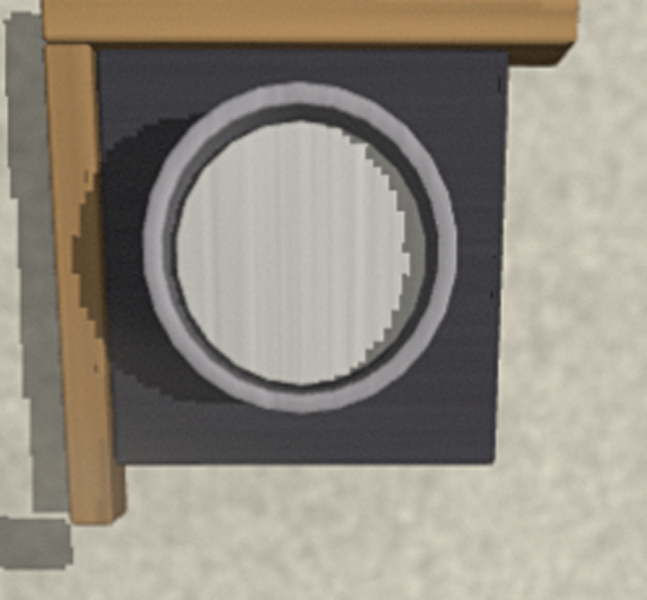

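The crop shows the foot's top edge against the far strip (row 45) and its left edge against the left strip (columns 100–118), so it is flush on both. The rim is centred at (300,247). Next, the tamper.

Emit:
jog_arm --series '[{"tx":0.08,"ty":-1,"tz":-0.25,"wx":0,"wy":0,"wz":0,"gripper":1},{"tx":0.08,"ty":-1,"tz":-0.25,"wx":0,"wy":0,"wz":0,"gripper":1},{"tx":0.08,"ty":-1,"tz":-0.25,"wx":0,"wy":0,"wz":0,"gripper":1},{"tx":0.08,"ty":-1,"tz":-0.25,"wx":0,"wy":0,"wz":0,"gripper":1},{"tx":0.08,"ty":-1,"tz":-0.25,"wx":0,"wy":0,"wz":-0.2,"gripper":1},{"tx":0,"ty":0,"tz":0,"wx":0,"wy":0,"wz":-0.2,"gripper":1},{"tx":0,"ty":0,"tz":0,"wx":0,"wy":0,"wz":0,"gripper":1}]'

```text
time: 11.8
tcp_pos: [0.4758, -0.0161, 0.285]
orientation: [-3.092, -0.55, 0.003]
wrist_force: [-0.1, 0.7, 0.4]
opening: 0.0937
grasp_force: 0.0
```

```bash
python3 - <<'E'
from h import *
print('rim',atz('wr3',(191+300/2.609,247/2.609),.072))
st();snap('wrist','wr4')
E
```

```text
rim [ 0.57016766 -0.2554961   0.072     ]
t 11.8 p [ 0.4758 -0.0161  0.285 ] o [-3.0923e+00 -5.4960e-01  2.6000e-03] F [-0.1  0.7  0.4] op 0.0937 g 0.0
```

Emit:
jog_arm --series '[{"tx":0,"ty":-0.9,"tz":0,"wx":0,"wy":0,"wz":0,"gripper":1},{"tx":0,"ty":-0.9,"tz":0,"wx":0,"wy":0,"wz":0,"gripper":1},{"tx":0,"ty":-0.4,"tz":0,"wx":0,"wy":0,"wz":0,"gripper":1},{"tx":0,"ty":0,"tz":0,"wx":0,"wy":0,"wz":0,"gripper":1}]'

```text
time: 12.35
tcp_pos: [0.4379, 0.0864, 0.2854]
orientation: [-3.093, -0.549, 0.002]
wrist_force: [0.7, -0.9, 0.4]
opening: 0.094
grasp_force: 0.0
```

```bash
python3 - <<'E'
from h import *
s=st();im=snap('wrist','wr5')
a=cv2.imread('pics/wr4.png');o=[]
for f,m in(('wr4',a),('wr5',im)):
    P=np.array([proj(f,(.533+i,.055+j,.05)) for i in(-.1,.1) for j in (-.09,.09)]);print(P.round().tolist())
    c=P.mean(0).astype(int);x=int(np.clip(c[0]-100,0,440));y=int(np.clip(c[1]-150,0,180));print(f,x,y)
    o.append(cv2.resize(m[y:y+300,x:x+200],None,fx=2,fy=2,interpolation=cv2.INTER_CUBIC))
cv2.imwrite('pics/pair.png',np.hstack(o))
E
```

```text
t 12.35 p [0.4379 0.0864 0.2854] o [-3.0931e+00 -5.4890e-01  1.5000e-03] F [ 0.7 -0.9  0.4] op 0.094 g 0.0
[[324.0, 255.0], [150.0, 194.0], [402.0, 53.0], [208.0, -25.0]]
wr4 171 0
[[433.0, 254.0], [263.0, 193.0], [524.0, 53.0], [335.0, -26.0]]
wr5 288 0
```

View pics/pair.png

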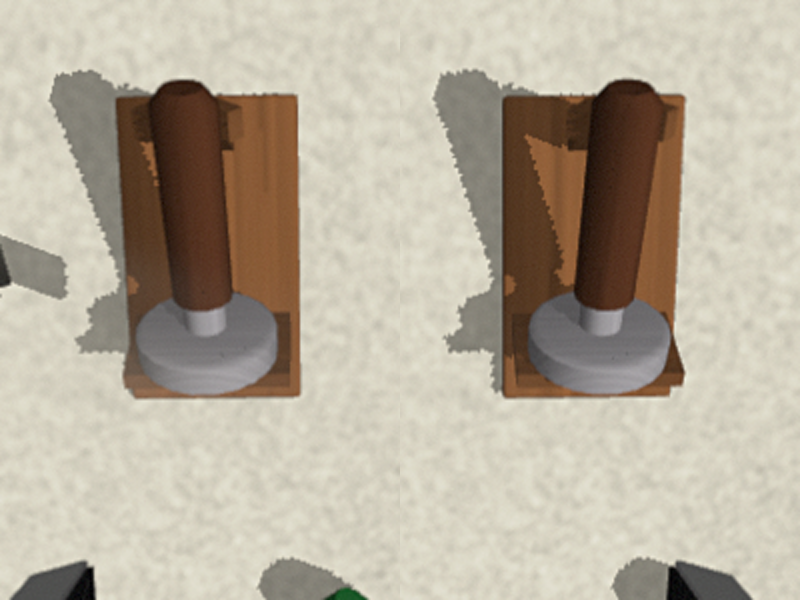

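The pair of crops confirms the target: a wooden handle with a steel disc on the sloping rest. The handle's lower end is at (203,302) in the left crop and (605,302) in the right. The upper end is at (184,92) on the left and (629,92) on the right. Only a corner of the green one appears, at the bottom.

```bash
python3 - <<'E'
from h import *
L=lambda u,v:('wr4',(171+u/2,v/2)); Rr=lambda u,v:('wr5',(288+(u-400)/2,v/2))
lo,e=tri([L(203,302),Rr(604.5,302)]);hi,e2=tri([L(184,95),Rr(629,95)])
print(lo.round(4),e,hi.round(4),e2);d=hi-lo
print('az',np.degrees(np.arctan2(d[1],d[0])),'el',np.degrees(np.arcsin(d[2]/np.linalg.norm(d))),np.linalg.norm(d))
# rest base corners z=.01
cs=[tri([L(*a),Rr(*b)]) for a,b in(((117,97),(503,97)),((297,95),(684,96)),((299,395),(671,396)),((134,396),(504,397)))]
for c in cs: print(c[0].round(4),c[1])
b=np.array([atz('wr4',L(u,v)[1],.01) for u,v in((117,97),(297,95),(299,395),(134,396))]+[atz('wr5',Rr(u,v)[1],.01) for u,v in((503,97),(684,96),(671,396),(504,397))]);print(b.round(4),b[:4].mean(0),b[4:].mean(0))
for q in (b[:4],b[4:]):
    for v in (q[0]-q[3],q[1]-q[2]):print(np.degrees(np.arctan2(v[1],v[0])),np.linalg.norm(v))
E
```

```text
[0.5124 0.0456 0.0563] [np.float64(0.2), np.float64(0.2)] [0.5888 0.0741 0.0973] [np.float64(0.2), np.float64(0.2)]
az 20.427445989173517 el 26.74393730231865 0.09127336345812392
[0.5878 0.1219 0.0033] [np.float64(0.2), np.float64(0.2)]
[0.6186 0.0381 0.0058] [np.float64(0.3), np.float64(0.3)]
[ 0.4801 -0.0135  0.0132] [np.float64(0.5), np.float64(0.5)]
[0.4486 0.0689 0.0086] [np.float64(0.5), np.float64(0.5)]
[[ 0.5874  0.1203  0.01  ]
 [ 0.6182  0.038   0.01  ]
 [ 0.4801 -0.0136  0.01  ]
 [ 0.4494  0.0689  0.01  ]
 [ 0.5864  0.1217  0.01  ]
 [ 0.6173  0.0388  0.01  ]
 [ 0.4794 -0.0147  0.01  ]
 [ 0.4483  0.0689  0.01  ]] [0.53379166 0.05340174 0.01      ] [0.53287038 0.0536561  0.01      ]
20.42526028351423 0.14726332262825065
20.455044176290354 0.14746853430610068
20.915392638360586 0.14782658550223213
21.17402613961584 0.14790871594155003
```

Emit:
jog_arm --series '[{"tx":0.65,"ty":0.635,"tz":0.3,"wx":0,"wy":0,"wz":0,"gripper":1},{"tx":0.65,"ty":0.635,"tz":0.3,"wx":0,"wy":0,"wz":0,"gripper":1},{"tx":0,"ty":0,"tz":1,"wx":0,"wy":0,"wz":0,"gripper":1},{"tx":0,"ty":0,"tz":1,"wx":0,"wy":0,"wz":0,"gripper":1},{"tx":0,"ty":0,"tz":0.9,"wx":0,"wy":0,"wz":0,"gripper":1},{"tx":0,"ty":0,"tz":0.6,"wx":0,"wy":0,"wz":0,"gripper":1},{"tx":0,"ty":0,"tz":0.36,"wx":0,"wy":0,"wz":0,"gripper":1},{"tx":0,"ty":0,"tz":0,"wx":0,"wy":0,"wz":0,"gripper":1}]'

```text
time: 13.4
tcp_pos: [0.5204, 0.0475, 0.0612]
orientation: [-3.093, -0.546, 0.006]
wrist_force: [0.3, -0.1, 0.5]
opening: 0.0942
grasp_force: 0.0
```

Emit:
jog_arm --series '[{"tx":0,"ty":-0.028,"tz":0,"wx":0,"wy":0,"wz":0,"gripper":-1},{"tx":0,"ty":0,"tz":0,"wx":0,"wy":0,"wz":0,"gripper":-1},{"tx":0,"ty":0,"tz":0,"wx":0,"wy":0,"wz":0,"gripper":-1},{"tx":0,"ty":0,"tz":0,"wx":0,"wy":0,"wz":0,"gripper":-1},{"tx":0,"ty":0,"tz":0,"wx":0,"wy":0,"wz":0,"gripper":-1},{"tx":0,"ty":0,"tz":0,"wx":0,"wy":0,"wz":0,"gripper":-1},{"tx":0,"ty":0,"tz":0,"wx":0,"wy":0,"wz":0,"gripper":-1}]' --squeeze 50

```text
time: 14.28
tcp_pos: [0.5214, 0.0489, 0.0631]
orientation: [3.089, 0.552, 0.001]
wrist_force: [0.9, -6.5, 0.2]
opening: 0.0274
grasp_force: 14.7
```

Emit:
jog_arm --series '[{"tx":0,"ty":0,"tz":0,"wx":0,"wy":0,"wz":0,"gripper":-1},{"tx":0,"ty":0,"tz":0,"wx":0,"wy":0,"wz":0,"gripper":-1},{"tx":0.05,"ty":0,"tz":-0.3,"wx":0,"wy":0,"wz":0,"gripper":-1},{"tx":0.05,"ty":0,"tz":-0.6,"wx":0,"wy":0,"wz":0,"gripper":-1},{"tx":0,"ty":0,"tz":-0.7,"wx":0,"wy":0,"wz":0,"gripper":-1},{"tx":0,"ty":0,"tz":-0.7,"wx":0,"wy":0,"wz":0,"gripper":-1},{"tx":0,"ty":0,"tz":-0.7,"wx":0,"wy":0,"wz":0,"gripper":-1},{"tx":0,"ty":0,"tz":0,"wx":0,"wy":0,"wz":0,"gripper":-1}]'

```text
time: 15.28
tcp_pos: [0.5268, 0.0524, 0.2146]
orientation: [-3.093, -0.55, -0.007]
wrist_force: [0.6, 0.2, -5.2]
opening: 0.0268
grasp_force: 50.0
```

Emit:
jog_arm --series '[{"tx":0.236,"ty":-0.5,"tz":0,"wx":0,"wy":0,"wz":0,"gripper":-1},{"tx":0.236,"ty":-0.95,"tz":0,"wx":0,"wy":0,"wz":0,"gripper":-1},{"tx":0.236,"ty":-0.95,"tz":0,"wx":0,"wy":0,"wz":0,"gripper":-1},{"tx":0.236,"ty":-0.95,"tz":0,"wx":0,"wy":0,"wz":0,"gripper":-1},{"tx":0,"ty":-0.45,"tz":0,"wx":0,"wy":0,"wz":0,"gripper":-1},{"tx":0,"ty":0,"tz":0,"wx":0,"wy":0.2222,"wz":0,"gripper":-1},{"tx":0,"ty":0,"tz":0,"wx":0,"wy":0.2222,"wz":0,"gripper":-1},{"tx":0,"ty":0,"tz":0,"wx":0,"wy":0.2222,"wz":0,"gripper":-1},{"tx":0,"ty":0,"tz":0,"wx":0,"wy":0.2222,"wz":0,"gripper":-1},{"tx":0,"ty":0,"tz":0,"wx":0,"wy":0.2222,"wz":0,"gripper":-1},{"tx":0,"ty":0,"tz":0,"wx":0,"wy":0.2222,"wz":0,"gripper":-1},{"tx":0,"ty":0,"tz":0,"wx":0,"wy":0,"wz":0,"gripper":-1}]'

```text
time: 16.77
tcp_pos: [0.4919, 0.2747, 0.2116]
orientation: [-2.665, -0.534, -1.081]
wrist_force: [0.6, -0.7, -3.5]
opening: 0.0268
grasp_force: 50.0
```

```bash
python3 - <<'E'
from h import *
s=st();M=R.from_rotvec(s['orientation']).as_matrix();print(M.round(3))
a=snap('side','s1');b=snap('top','t1');c=snap('wrist','w1')
g=s['tcp_pos']
q=proj('s1',g).astype(int);p=proj('t1',g).astype(int);r=proj('w1',g).astype(int);print(q,p,r)
crop=lambda m,q,n,w,h,k:cv2.resize(m[q[1]-h:q[1]+h,q[0]-w:q[0]+w],None,fx=k,fy=k,interpolation=cv2.INTER_CUBIC)
A=crop(a,q,'s',65,100,3);B=crop(b,p,'t',65,100,3)
cv2.imwrite('pics/hold.png',np.hstack([A,B]))
E
```

```text
t 16.77 p [0.4919 0.2747 0.2116] o [-2.6654 -0.5344 -1.0814] F [ 0.6 -0.7 -3.5] op 0.0268 g 50.0
[[ 0.664  0.408  0.627]
 [ 0.25  -0.911  0.329]
 [ 0.705 -0.062 -0.707]]
[343 262] [216 265] [320 316]
```

View pics/hold.png

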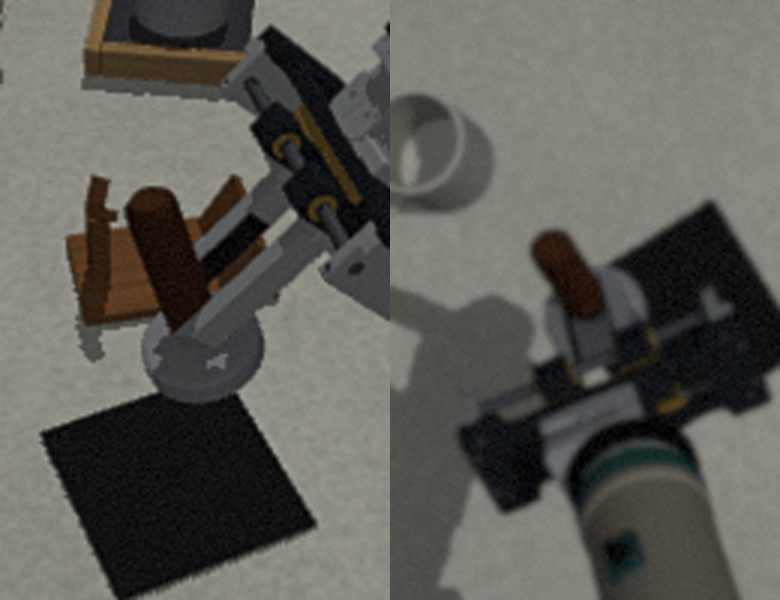

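The side crop (left) shows the tamper gripped, leaning, with its handle top at (150,203), disc near (203,350) and the mat below. The top crop (right) shows the handle top at (552,247) and the disc near (598,312).

```bash
python3 - <<'E'
from h import *
s=manip.state();print('q',np.round(s['joint_pos'],3))
M=R.from_rotvec(s['orientation']).as_matrix();g=s['tcp_pos']-.005*M[:,2]
S=lambda u,v:('s1',(343-65+u/3,262-100+v/3));T=lambda u,v:('t1',(216-65+(u-390)/3,265-100+v/3))
h,e=tri([S(150,200),T(551,245)]);d,e2=tri([S(203,352),T(598,312)])
print(h.round(4),e,d.round(4),e2)
for nm,v in(('h-d',h-d),('h-g',h-g),('g-d',g-d)): v=v/np.linalg.norm(v);print(nm,v.round(3),'in tool',(M.T@v).round(3))
ax=M@np.array([.866,0,-.5]);print('pred axis',ax.round(3),'dist h-g',np.linalg.norm(h-g))
# correction to pred vertical
def corr(ax):
    c=np.cross(ax,[0,0,1]);w=c/np.linalg.norm(c)*np.arccos(ax[2]);return M.T@w/(np.pi/4)
print('corr units',corr(ax).round(3))
E
```

```text
q [ 0.297 -0.038  2.206  0.605  0.23   0.93 ]
[0.5169 0.2817 0.2896] [np.float64(0.7), np.float64(0.7)] [0.4883 0.2761 0.1721] [np.float64(1.9), np.float64(1.9)]
h-d [0.236 0.046 0.971] in tool [ 0.855 -0.001 -0.518]
h-g [0.332 0.108 0.937] in tool [ 0.91  -0.017 -0.414]
g-d [ 0.071 -0.058  0.996] in tool [ 0.738  0.025 -0.674]
pred axis [0.255 0.053 0.965] dist h-g 0.07624366523978299
corr units [-0.037  0.328 -0.065]
```

Emit:
jog_arm --series '[{"tx":0,"ty":0,"tz":0,"wx":0.125,"wy":-0.011,"wz":-0.126,"gripper":-1},{"tx":0,"ty":0,"tz":0,"wx":0.125,"wy":-0.011,"wz":-0.126,"gripper":-1},{"tx":0,"ty":0,"tz":0,"wx":0.125,"wy":-0.011,"wz":-0.126,"gripper":-1},{"tx":0,"ty":0,"tz":0,"wx":0.125,"wy":-0.011,"wz":-0.126,"gripper":-1},{"tx":0,"ty":0,"tz":0,"wx":0.125,"wy":-0.011,"wz":-0.126,"gripper":-1},{"tx":0,"ty":0,"tz":0,"wx":0,"wy":0,"wz":0,"gripper":-1},{"tx":0,"ty":0,"tz":0,"wx":0,"wy":0,"wz":0,"gripper":-1}]'

```text
time: 17.8
tcp_pos: [0.4918, 0.2715, 0.2088]
orientation: [-2.268, -1.233, -0.866]
wrist_force: [-0.5, -0.3, -4.2]
opening: 0.0266
grasp_force: 50.0
```

```bash
cat > plan.py <<'E'
from h import *
import sys
# rotate so that axis (tool frame) is vertical; print units; then shift to target in the rotated tool frame
def plan(axt,tgt=None):
    s=st();print('q',np.round(s['joint_pos'],3));M=R.from_rotvec(s['orientation']).as_matrix()
    print('M',M.round(3).tolist())
    ax=M@np.array(axt);ax/=np.linalg.norm(ax);c=np.cross(ax,[0,0,1]);w=c/np.linalg.norm(c)*np.arccos(ax[2])
    print('tilt',np.degrees(np.arccos(ax[2])),'units',(M.T@w/(np.pi/4)).round(3))
    M2=R.from_rotvec(w).as_matrix()@M;print('M2',M2.round(3).tolist())
    if tgt is not None:
        d=np.array(tgt)-s['tcp_pos'];print('shift now',(M.T@d/.05).round(3),'after',(M2.T@d/.05).round(3))
    print('up in tool now',M[2].round(3),'after',M2[2].round(3))
E
python3 -c "
from plan import *
plan((.86,0,-.51),(.506,.247,.075))"
```

```text
t 17.8 p [0.4918 0.2715 0.2088] o [-2.2685 -1.2331 -0.8657] F [-0.5 -0.3 -4.2] op 0.0266 g 50.0
q [-0.079  0.079  2.082  0.96   0.891 -0.103]
M [[0.414, 0.851, 0.323], [0.593, -0.521, 0.614], [0.691, -0.063, -0.72]]
tilt 15.936963186800556 units [-0.041  0.345 -0.07 ]
M2 [[0.263, 0.857, 0.443], [0.437, -0.515, 0.737], [0.86, 0.0, -0.51]]
shift now [-2.021  0.665  1.719] after [-2.441  0.495  1.13 ]
up in tool now [ 0.691 -0.063 -0.72 ] after [ 0.86  0.   -0.51]
```

Emit:
jog_arm --series '[{"tx":0,"ty":0,"tz":0,"wx":-0.02,"wy":0.172,"wz":-0.035,"gripper":-1},{"tx":0,"ty":0,"tz":0,"wx":-0.021,"wy":0.173,"wz":-0.035,"gripper":-1},{"tx":0,"ty":0,"tz":0,"wx":0,"wy":0,"wz":0,"gripper":-1},{"tx":0,"ty":0,"tz":0,"wx":0,"wy":0,"wz":0,"gripper":-1}]'

```text
time: 18.3
tcp_pos: [0.4909, 0.2735, 0.2091]
orientation: [-2.084, -1.18, -1.135]
wrist_force: [0.8, 0.3, -3.7]
opening: 0.0265
grasp_force: 50.0
```

```bash
python3 -c "
from plan import *
plan((.86,0,-.51),(.504,.249,.070))"
```

```text
t 18.3 p [0.4909 0.2735 0.2091] o [-2.0839 -1.1803 -1.1346] F [ 0.8  0.3 -3.7] op 0.0265 g 50.0
q [-0.214  0.131  2.263  1.356  0.965 -0.651]
M [[0.282, 0.861, 0.423], [0.457, -0.508, 0.73], [0.844, -0.012, -0.537]]
tilt 1.9308723571984165 units [-0.008  0.04  -0.014]
M2 [[0.259, 0.861, 0.437], [0.439, -0.508, 0.741], [0.86, 0.0, -0.51]]
shift now [-2.496  0.51   1.246] after [-2.54   0.476  1.17 ]
up in tool now [ 0.844 -0.012 -0.537] after [ 0.86  0.   -0.51]
```

Emit:
jog_arm --series '[{"tx":-0.6,"ty":0.12,"tz":0.3,"wx":-0.008,"wy":0.04,"wz":-0.014,"gripper":-1},{"tx":-0.7,"ty":0.14,"tz":0.33,"wx":0,"wy":0,"wz":0,"gripper":-1},{"tx":-0.7,"ty":0.14,"tz":0.33,"wx":0,"wy":0,"wz":0,"gripper":-1},{"tx":-0.5,"ty":0.08,"tz":0.22,"wx":0,"wy":0,"wz":0,"gripper":-1},{"tx":0,"ty":0,"tz":0,"wx":0,"wy":0,"wz":0,"gripper":-1},{"tx":0,"ty":0,"tz":0,"wx":0,"wy":0,"wz":0,"gripper":-1}]'

```text
time: 19.05
tcp_pos: [0.5049, 0.25, 0.0722]
orientation: [-2.056, -1.177, -1.177]
wrist_force: [0.3, 1.0, -3.1]
opening: 0.0265
grasp_force: 50.0
```

```bash
python3 - <<'E'
from plan import *
plan((.86,0,-.51),(.504,.249,.060))
s=manip.state();a=snap('side','s2');b=snap('top','t2');g=s['tcp_pos']
q=proj('s2',g).astype(int);p=proj('t2',g).astype(int);print(q,p)
crop=lambda m,q,w,h,k:cv2.resize(m[q[1]-h:q[1]+h,q[0]-w:q[0]+w],None,fx=k,fy=k,interpolation=cv2.INTER_CUBIC)
cv2.imwrite('pics/hold2.png',np.hstack([crop(a,q,65,90,3),crop(b,p,65,90,3)]))
E
```

```text
t 19.05 p [0.5049 0.25   0.0722] o [-2.0559 -1.1774 -1.1766] F [ 0.3  1.  -3.1] op 0.0265 g 50.0
q [-0.291  0.506  2.425  1.685  1.001 -1.329]
M [[0.256, 0.862, 0.438], [0.438, -0.507, 0.742], [0.862, 0.002, -0.508]]
tilt 0.20278254010842708 units [ 0.001 -0.004  0.002]
M2 [[0.259, 0.862, 0.436], [0.44, -0.507, 0.741], [0.86, 0.0, -0.51]]
shift now [-0.224 -0.007  0.102] after [-0.224 -0.006  0.102]
up in tool now [ 0.862  0.002 -0.508] after [ 0.86  0.   -0.51]
[335 301] [241 267]
```

View pics/hold2.png

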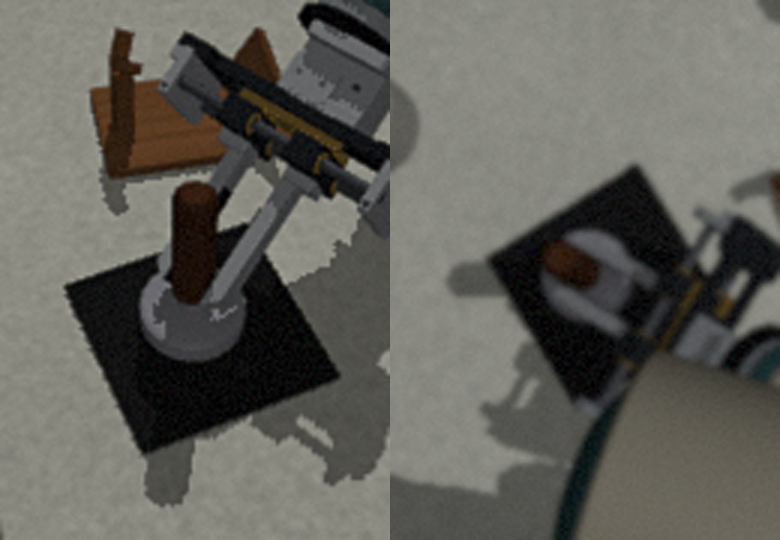

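The side crop shows the tamper standing nearly upright just over the mat's centre (disc at (192,320)). The top crop puts its disc at (588,275) on the mat.

Emit:
jog_arm --series '[{"tx":-0.06,"ty":0,"tz":0.036,"wx":0,"wy":0,"wz":0,"gripper":-1},{"tx":-0.06,"ty":0,"tz":0.036,"wx":0,"wy":0,"wz":0,"gripper":-1},{"tx":-0.04,"ty":0,"tz":0.024,"wx":0,"wy":0,"wz":0,"gripper":-1},{"tx":-0.03,"ty":0,"tz":0.018,"wx":0,"wy":0,"wz":0,"gripper":-1},{"tx":0,"ty":0,"tz":0,"wx":0,"wy":0,"wz":0,"gripper":-1}]'

```text
time: 19.77
tcp_pos: [0.504, 0.2496, 0.0597]
orientation: [-2.058, -1.175, -1.174]
wrist_force: [-0.0, 0.7, -4.3]
opening: 0.0266
grasp_force: 50.0
```

Emit:
jog_arm --series '[{"tx":-0.03,"ty":0,"tz":0.018,"wx":0,"wy":0,"wz":0,"gripper":-1},{"tx":-0.02,"ty":0,"tz":0.012,"wx":0,"wy":0,"wz":0,"gripper":-1}]'

```text
time: 20.02
tcp_pos: [0.504, 0.2496, 0.0569]
orientation: [-2.057, -1.175, -1.174]
wrist_force: [-0.2, 0.6, -4.4]
opening: 0.0267
grasp_force: 50.0
```

Emit:
jog_arm --series '[{"tx":-0.02,"ty":0,"tz":0.012,"wx":0,"wy":0,"wz":0,"gripper":-1},{"tx":-0.02,"ty":0,"tz":0.012,"wx":0,"wy":0,"wz":0,"gripper":-1}]'

```text
time: 20.27
tcp_pos: [0.504, 0.2497, 0.0546]
orientation: [-2.057, -1.175, -1.174]
wrist_force: [-0.5, -0.1, -4.2]
opening: 0.027
grasp_force: 50.0
```

Emit:
jog_arm --series '[{"tx":-0.02,"ty":0,"tz":0.012,"wx":0,"wy":0,"wz":0,"gripper":-1},{"tx":-0.02,"ty":0,"tz":0.012,"wx":0,"wy":0,"wz":0,"gripper":-1}]'

```text
time: 20.52
tcp_pos: [0.504, 0.2497, 0.0523]
orientation: [-2.057, -1.175, -1.174]
wrist_force: [-0.2, -0.3, -4.1]
opening: 0.0268
grasp_force: 50.0
```

Emit:
jog_arm --series '[{"tx":-0.02,"ty":0,"tz":0.012,"wx":0,"wy":0,"wz":0,"gripper":-1},{"tx":-0.02,"ty":0,"tz":0.012,"wx":0,"wy":0,"wz":0,"gripper":-1},{"tx":-0.02,"ty":0,"tz":0.012,"wx":0,"wy":0,"wz":0,"gripper":-1}]'

```text
time: 20.9
tcp_pos: [0.504, 0.2497, 0.0488]
orientation: [-2.057, -1.175, -1.174]
wrist_force: [0.3, 0.7, -4.6]
opening: 0.0266
grasp_force: 50.0
```

Emit:
jog_arm --series '[{"tx":-0.02,"ty":0,"tz":0.012,"wx":0,"wy":0,"wz":0,"gripper":-1},{"tx":-0.02,"ty":0,"tz":0.012,"wx":0,"wy":0,"wz":0,"gripper":-1},{"tx":-0.02,"ty":0,"tz":0.012,"wx":0,"wy":0,"wz":0,"gripper":-1}]'

```text
time: 21.28
tcp_pos: [0.5043, 0.25, 0.0465]
orientation: [-2.055, -1.174, -1.177]
wrist_force: [-2.3, -5.8, 4.6]
opening: 0.0267
grasp_force: 50.0
```

Emit:
jog_arm --series '[{"tx":0,"ty":0,"tz":0,"wx":0,"wy":0,"wz":0,"gripper":-0.2},{"tx":0,"ty":0,"tz":0,"wx":0,"wy":0,"wz":0,"gripper":0.3},{"tx":0,"ty":0,"tz":0,"wx":0,"wy":0,"wz":0,"gripper":0.6},{"tx":0,"ty":0,"tz":0,"wx":0,"wy":0,"wz":0,"gripper":0.6},{"tx":0,"ty":0,"tz":-0.3,"wx":0,"wy":0,"wz":0,"gripper":0.6},{"tx":0,"ty":0,"tz":-0.8,"wx":0,"wy":0,"wz":0,"gripper":0.6},{"tx":0,"ty":0,"tz":-0.8,"wx":0,"wy":0,"wz":0,"gripper":1},{"tx":0.8,"ty":0,"tz":-0.5,"wx":0,"wy":0,"wz":0,"gripper":1},{"tx":0.9,"ty":0,"tz":-0.5,"wx":0,"wy":0,"wz":0,"gripper":1},{"tx":0.5,"ty":0,"tz":-0.3,"wx":0,"wy":0,"wz":0,"gripper":1},{"tx":0,"ty":0,"tz":0,"wx":0,"wy":0,"wz":0,"gripper":1}]' --squeeze 5

```text
time: 22.65
tcp_pos: [0.4628, 0.179, 0.2231]
orientation: [-2.057, -1.181, -1.179]
wrist_force: [-1.0, -0.9, -0.6]
opening: 0.094
grasp_force: 0.0
```

```bash
python3 - <<'E'
from plan import *
plan((0,0,-1),(.504,.247,.25))
a=snap('side','s3');b=snap('top','t3');c=snap('wrist','w3')
g=(.5,.247,.05);q=proj('s3',g).astype(int);p=proj('t3',g).astype(int);print(q,p,proj('w3',g))
crop=lambda m,q,w,h,k:cv2.resize(m[q[1]-h:q[1]+h,q[0]-w:q[0]+w],None,fx=k,fy=k,interpolation=cv2.INTER_CUBIC)
cv2.imwrite('pics/stand.png',np.hstack([crop(a,q,65,90,3),crop(b,p,65,90,3)]))
E
```

```text
t 22.65 p [0.4628 0.179  0.2231] o [-2.0572 -1.1809 -1.1793] F [-1.  -0.9 -0.6] op 0.094 g 0.0
q [-0.547  0.099  2.291  1.181  1.197 -0.755]
M [[0.253, 0.862, 0.44], [0.441, -0.507, 0.741], [0.861, 0.006, -0.508]]
tilt 59.44867349673315 units [ 0.009 -1.321  0.   ]
M2 [[0.504, 0.864, -0.0], [0.864, -0.504, 0.0], [0.0, -0.0, -1.0]]
shift now [1.27  0.024 1.096] after [ 1.59   0.026 -0.537]
up in tool now [ 0.861  0.006 -0.508] after [ 0. -0. -1.]
[338 307] [244 270] [319.26307574 351.14364992]
```

View pics/stand.png

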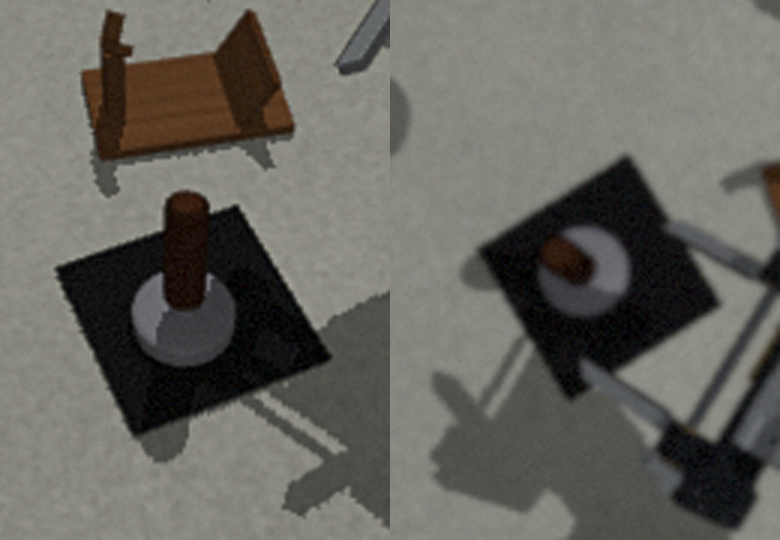

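The side crop shows the tamper standing upright and free on the mat (disc at (184,318), handle top at (187,203)). In the top crop the disc is at (586,271), and the mat corners are (480,248), (628,155), (720,305) and (573,400).

```bash
python3 - <<'E'
from h import *
S=lambda u,v:('s3',(338-65+u/3,307-90+v/3));T=lambda u,v:('t3',(244-65+(u-390)/3,270-90+v/3))
m=np.array([atz('t3',T(u,v)[1],.006) for u,v in((480,248),(628,155),(720,305),(573,400))]);mc=m.mean(0)
m2=np.array([atz('s3',S(u,v)[1],.006) for u,v in((57,268),(237,207),(329,355),(137,434))]);print('mat',mc.round(4),m2.mean(0).round(4))
print('disc top',atz('t3',T(586,271)[1],.022).round(4),atz('s3',S(184,317)[1],.022).round(4))
print('handle top side',atz('s3',S(187,203)[1],.128).round(4),'top',atz('t3',T(552,250)[1],.128).round(4),tri([S(187,203),T(552,250)]))
e=(m[1]-m[0])[:2];e/=np.linalg.norm(e);n=np.array([-e[1],e[0]])
d=(atz('t3',T(586,271)[1],.022)-mc)[:2];print('off',(d@e).round(4),(d@n).round(4))
E
```

```text
mat [0.5019 0.2442 0.006 ] [0.503  0.2477 0.006 ]
disc top [0.5042 0.2523 0.022 ] [0.5049 0.2634 0.022 ]
handle top side [0.5062 0.2549 0.128 ] top [0.5072 0.259  0.128 ] (array([0.50624001, 0.25819041, 0.13215224]), [np.float64(0.5), np.float64(0.5)])
off -0.0055 0.0064
```

Emit:
jog_arm --series '[{"tx":0,"ty":0,"tz":0,"wx":0,"wy":-0.22,"wz":0,"gripper":1},{"tx":0,"ty":0,"tz":0,"wx":0,"wy":-0.22,"wz":0,"gripper":1},{"tx":0,"ty":0,"tz":0,"wx":0,"wy":-0.22,"wz":0,"gripper":1},{"tx":0,"ty":0,"tz":0,"wx":0,"wy":-0.22,"wz":0,"gripper":1},{"tx":0,"ty":0,"tz":0,"wx":0,"wy":-0.22,"wz":0,"gripper":1},{"tx":0,"ty":0,"tz":0,"wx":0,"wy":-0.22,"wz":0,"gripper":1},{"tx":0,"ty":0,"tz":-0.6,"wx":0,"wy":0,"wz":0,"gripper":1},{"tx":0,"ty":0,"tz":0,"wx":0,"wy":0,"wz":0,"gripper":1}]'

```text
time: 23.8
tcp_pos: [0.4611, 0.1801, 0.2485]
orientation: [-2.701, -1.556, -0.04]
wrist_force: [0.1, -0.3, -1.0]
opening: 0.0939
grasp_force: 0.0
```

```bash
python3 - <<'E'
from plan import *
plan((0,0,-1),(.505,.255,.25))
im=snap('wrist','w4');hsv=cv2.cvtColor(im,cv2.COLOR_BGR2HSV)
print('pred top',proj('w4',(.506,.256,.131)),'disc',proj('w4',(.505,.255,.022)))
m=((hsv[...,0]<20)&(hsv[...,1]>90)&(hsv[...,2]>25)).astype(np.uint8)
n,l,stt,c=cv2.connectedComponentsWithStats(m)
for i in np.argsort(-stt[1:,4])[:5]+1: print(stt[i],c[i].round(1))
E
```

```text
t 23.8 p [0.4611 0.1801 0.2485] o [-2.7007 -1.5562 -0.0396] F [ 0.1 -0.3 -1. ] op 0.0939 g 0.0
q [0.208 0.126 1.63  0.032 1.369 0.727]
M [[0.501, 0.865, 0.01], [0.865, -0.501, 0.034], [0.034, -0.008, -0.999]]
tilt 2.018861913102573 units [-0.011 -0.044  0.   ]
M2 [[0.501, 0.865, 0.0], [0.865, -0.501, 0.0], [0.0, -0.0, -1.0]]
shift now [1.736 0.009 0.03 ] after [ 1.736  0.009 -0.03 ]
up in tool now [ 0.034 -0.008 -0.999] after [ 0. -0. -1.]
pred top [324.58354465 117.50331584] disc [323.88396089 126.53900654]
[  366   205   171   168 10374] [448.6 279.4]
[ 306  100   39   41 1232] [324.7 120.1]
[491 463  17  17 181] [499.4 472. ]
[ 58 391   9  11  24] [ 61.8 395.2]
[591 474   8   6  19] [594.7 476. ]
```

```bash
python3 -c "
from h import *
for z in (.11,.125): print(atz('w4',(324.9,120.1),z))"
```

```text
[0.50598881 0.25542811 0.11      ]
[0.50553655 0.25474368 0.125     ]
```

Emit:
jog_arm --series '[{"tx":0.5,"ty":0,"tz":0,"wx":-0.011,"wy":-0.044,"wz":0,"gripper":1},{"tx":0.8,"ty":0,"tz":0,"wx":0,"wy":0,"wz":0,"gripper":1},{"tx":0.4,"ty":0,"tz":0,"wx":0,"wy":0,"wz":0,"gripper":1},{"tx":0,"ty":0,"tz":0,"wx":0,"wy":0,"wz":0,"gripper":1}]'

```text
time: 24.35
tcp_pos: [0.5027, 0.2523, 0.2487]
orientation: [2.723, 1.566, -0.004]
wrist_force: [0.5, -0.9, 0.7]
opening: 0.0938
grasp_force: 0.0
```

```bash
python3 -c "
from plan import *
plan((0,0,-1),(.505,.254,.089))"
```

```text
t 24.35 p [0.5027 0.2523 0.2487] o [ 2.7226  1.5661 -0.0036] F [ 0.5 -0.9  0.7] op 0.0938 g 0.0
q [ 3.420e-01  2.430e-01  1.478e+00 -1.000e-03  1.422e+00  8.690e-01]
M [[0.503, 0.864, -0.002], [0.864, -0.503, -0.002], [-0.002, -0.001, -1.0]]
tilt 0.13727353342872928 units [-0.001  0.003  0.   ]
M2 [[0.503, 0.864, -0.0], [0.864, -0.503, -0.0], [-0.0, -0.0, -1.0]]
shift now [0.06  0.023 3.195] after [0.053 0.022 3.195]
up in tool now [-0.002 -0.001 -1.   ] after [-0. -0. -1.]
```

Emit:
jog_arm --series '[{"tx":0.075,"ty":0.02,"tz":0.5,"wx":0,"wy":0,"wz":0,"gripper":1},{"tx":0,"ty":0,"tz":0.9,"wx":0,"wy":0,"wz":0,"gripper":1},{"tx":0,"ty":0,"tz":0.9,"wx":0,"wy":0,"wz":0,"gripper":1},{"tx":0,"ty":0,"tz":0.6,"wx":0,"wy":0,"wz":0,"gripper":1},{"tx":0,"ty":0,"tz":0.29,"wx":0,"wy":0,"wz":0,"gripper":1},{"tx":0,"ty":0,"tz":0,"wx":0,"wy":0,"wz":0,"gripper":1},{"tx":0,"ty":0,"tz":0,"wx":0,"wy":0,"wz":0,"gripper":-0.2},{"tx":0,"ty":0,"tz":0,"wx":0,"wy":0,"wz":0,"gripper":-0.4},{"tx":0,"ty":0,"tz":0,"wx":0,"wy":0,"wz":0,"gripper":-1},{"tx":0,"ty":0,"tz":0,"wx":0,"wy":0,"wz":0,"gripper":-1},{"tx":0,"ty":0,"tz":0,"wx":0,"wy":0,"wz":0,"gripper":-1}]' --squeeze 45

```text
time: 25.72
tcp_pos: [0.5061, 0.2552, 0.0911]
orientation: [2.723, 1.565, 0.002]
wrist_force: [0.7, 0.7, 0.4]
opening: 0.0474
grasp_force: 0.0
```

Emit:
jog_arm --series '[{"tx":0,"ty":0,"tz":0,"wx":0,"wy":0,"wz":0,"gripper":-1},{"tx":0,"ty":0,"tz":0,"wx":0,"wy":0,"wz":0,"gripper":-1},{"tx":0,"ty":0,"tz":0,"wx":0,"wy":0,"wz":0,"gripper":-1}]'

```text
time: 26.1
tcp_pos: [0.5064, 0.2551, 0.0909]
orientation: [2.722, 1.565, 0.002]
wrist_force: [1.3, -0.3, -0.8]
opening: 0.0273
grasp_force: 45.0
```

Emit:
jog_arm --series '[{"tx":0,"ty":0,"tz":0,"wx":0,"wy":0,"wz":0,"gripper":-1},{"tx":0,"ty":0,"tz":0,"wx":0,"wy":0,"wz":0,"gripper":-1}]'

```text
time: 26.35
tcp_pos: [0.5064, 0.2551, 0.0909]
orientation: [2.722, 1.565, 0.002]
wrist_force: [2.5, -0.4, -2.2]
opening: 0.0275
grasp_force: 45.0
```

Emit:
jog_arm --series '[{"tx":0,"ty":0,"tz":-0.4,"wx":0,"wy":0,"wz":0,"gripper":-1},{"tx":0,"ty":0,"tz":-1,"wx":0,"wy":0,"wz":0,"gripper":-1},{"tx":0,"ty":0,"tz":-1,"wx":0,"wy":0,"wz":0,"gripper":-1},{"tx":-0.4,"ty":0.31,"tz":0,"wx":0,"wy":0,"wz":0,"gripper":-1},{"tx":-0.8,"ty":0.6,"tz":0,"wx":0,"wy":0,"wz":0,"gripper":-1},{"tx":-0.8,"ty":0.6,"tz":0,"wx":0,"wy":0,"wz":0,"gripper":-1},{"tx":-0.8,"ty":0.6,"tz":0,"wx":0,"wy":0,"wz":0,"gripper":-1},{"tx":-0.8,"ty":0.6,"tz":0,"wx":0,"wy":0,"wz":0,"gripper":-1},{"tx":-0.8,"ty":0.6,"tz":0,"wx":0,"wy":0,"wz":0,"gripper":-1},{"tx":-0.8,"ty":0.6,"tz":0,"wx":0,"wy":0,"wz":0,"gripper":-1},{"tx":-0.8,"ty":0.6,"tz":0,"wx":0,"wy":0,"wz":0,"gripper":-1}]'

```text
time: 27.72
tcp_pos: [0.5488, -0.1184, 0.2102]
orientation: [-2.722, -1.565, 0.0]
wrist_force: [-0.4, 0.2, -4.0]
opening: 0.0276
grasp_force: 45.0
```

Emit:
jog_arm --series '[{"tx":-0.8,"ty":0.6,"tz":0,"wx":0,"wy":0,"wz":0,"gripper":-1},{"tx":-0.8,"ty":0.6,"tz":0,"wx":0,"wy":0,"wz":0,"gripper":-1},{"tx":-0.4,"ty":0.3,"tz":0,"wx":0,"wy":0,"wz":0,"gripper":-1},{"tx":0,"ty":0,"tz":0,"wx":0,"wy":0,"wz":0,"gripper":-1},{"tx":0,"ty":0,"tz":0,"wx":0,"wy":0,"wz":0,"gripper":-1}]'

```text
time: 28.35
tcp_pos: [0.5637, -0.2397, 0.2108]
orientation: [-2.722, -1.566, -0.002]
wrist_force: [0.0, -0.0, -3.6]
opening: 0.0272
grasp_force: 45.0
```

```bash
python3 - <<'E'
from plan import *
plan((0,0,-1),(.569,-.256,.165))
E
```

```text
t 28.35 p [ 0.5637 -0.2397  0.2108] o [-2.7215e+00 -1.5657e+00 -1.6000e-03] F [ 0.  -0.  -3.6] op 0.0272 g 45.0
q [-0.517  0.338  1.436  0.002  1.369  0.01 ]
M [[0.503, 0.864, 0.0], [0.864, -0.503, 0.002], [0.002, -0.001, -1.0]]
tilt 0.1201107277476461 units [-0.001 -0.002 -0.   ]
M2 [[0.503, 0.864, 0.0], [0.864, -0.503, 0.0], [0.0, -0.0, -1.0]]
shift now [-0.23   0.256  0.914] after [-0.229  0.255  0.915]
up in tool now [ 0.002 -0.001 -1.   ] after [ 0. -0. -1.]
```

Emit:
jog_arm --series '[{"tx":-0.23,"ty":0.256,"tz":0.3,"wx":0,"wy":0,"wz":0,"gripper":-1},{"tx":0,"ty":0,"tz":0.4,"wx":0,"wy":0,"wz":0,"gripper":-1},{"tx":0,"ty":0,"tz":0.22,"wx":0,"wy":0,"wz":0,"gripper":-1},{"tx":0,"ty":0,"tz":0,"wx":0,"wy":0,"wz":0,"gripper":-1},{"tx":0,"ty":0,"tz":0,"wx":0,"wy":0,"wz":0,"gripper":-1}]'

```text
time: 28.98
tcp_pos: [0.5701, -0.2581, 0.1657]
orientation: [2.722, 1.565, 0.002]
wrist_force: [0.1, 0.3, -3.9]
opening: 0.0277
grasp_force: 45.0
```

```bash
python3 - <<'E'
from h import *
s=st();g=(.569,-.256,.075)
a=snap('side','s5');b=snap('wrist','w5');t=snap('top','t5')
crop=lambda m,q,w,h,k:cv2.resize(m[max(0,q[1]-h):q[1]+h,max(0,q[0]-w):q[0]+w],(int(2*w*k),int(2*h*k)),interpolation=cv2.INTER_CUBIC)
q=proj('s5',g).astype(int);p=proj('w5',g).astype(int);r=proj('t5',g).astype(int);print(q,p,r)
c=crop(b,p,100,75,4)
q=q;A=crop(a,q,33,37,4)
c=crop(b,p,65,74,4)[:, :];print(p-[65,74],q-[33,37])
cv2.imwrite('pics/fit.png',np.hstack([cv2.resize(c,(520,592)),cv2.resize(A,(264,296)).repeat(1,0) if 0 else np.vstack([A,crop(t,r,33,37,4)])]))
E
```

```text
t 28.98 p [ 0.5701 -0.2581  0.1657] o [2.7216e+00 1.5651e+00 2.5000e-03] F [ 0.1  0.3 -3.9] op 0.0277 g 45.0
[339 148] [318 250] [473 239]
[253 176] [306 111]
```

View pics/fit.png

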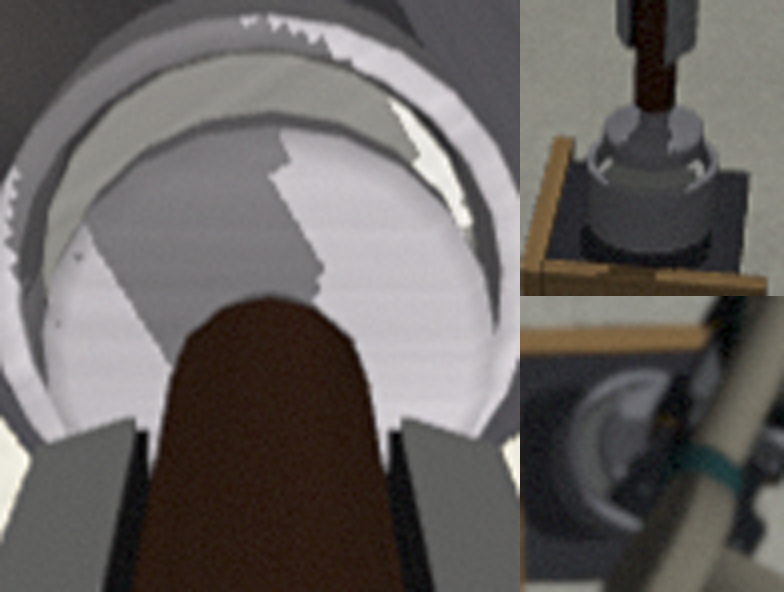

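The left (wrist) panel shows the disc just over the cup: top edge from (47,320) through (280,125) to (495,320), and the rim's inner edge from (45,235) through (270,50) to (497,300). The right panels show the tamper upright over the cup and the trainer still against the fence. I'll fit both circles to check the centring.

```bash
python3 - <<'E'
from h import *
from scipy.optimize import least_squares
P=lambda L:np.array([(253+u/4,176+v/4) for u,v in L])
def fit(pts,z,r):
    w=lambda p:np.array([atz('w5',q,z)[:2] for q in p])
    X=w(pts);f=lambda c:np.linalg.norm(X-c[:2],axis=1)-r
    s=least_squares(f,[.57,-.256]);g=least_squares(lambda c:np.linalg.norm(X-c[:2],axis=1)-c[2],[.57,-.256,r]);return s.x.round(4),(1e3*s.fun).round(1),g.x.round(4)
inn=P([(45,235),(65,180),(110,120),(170,80),(270,50),(450,155),(485,220),(497,300)])
out=P([(50,115),(110,60),(180,28),(265,13),(380,38),(450,85),(500,150)])
disc=P([(90,213),(130,170),(180,142),(230,127),(280,125),(340,135),(395,160),(440,200),(470,240),(490,290),(497,330),(47,320)])
print('inner',fit(inn,.072,.039));print('outer',fit(out,.072,.045));print('disc',fit(disc,.0965,.034))
E
```

```text
inner (array([ 0.5687, -0.2575]), array([-2. , -1.2, -0.3,  0.3,  2.1, -0.8, -1.1, -1.3]), array([ 0.5709, -0.2548,  0.0366]))
outer (array([ 0.5692, -0.2561]), array([-0.4, -0.1, -0.1,  0.4,  0.3, -0. , -0.6]), array([ 0.5704, -0.2545,  0.0434]))
disc (array([ 0.5692, -0.2582]), array([-0.4,  0.1,  0.2,  0.3,  0.1,  0.1,  0.1, -0.3, -0.2, -0.4, -0.3,
       -0.8]), array([ 0.5698, -0.2575,  0.0333]))
```

Emit:
jog_arm --series '[{"tx":0.035,"ty":-0.02,"tz":0.12,"wx":0,"wy":0,"wz":0,"gripper":-1},{"tx":0,"ty":0,"tz":0.12,"wx":0,"wy":0,"wz":0,"gripper":-1},{"tx":0,"ty":0,"tz":0.1,"wx":0,"wy":0,"wz":0,"gripper":-1},{"tx":0,"ty":0,"tz":0,"wx":0,"wy":0,"wz":0,"gripper":-1}]'

```text
time: 29.62
tcp_pos: [0.5692, -0.2558, 0.1475]
orientation: [-2.724, -1.566, -0.0]
wrist_force: [0.2, 0.0, -3.9]
opening: 0.0277
grasp_force: 45.0
```

Emit:
jog_arm --series '[{"tx":0,"ty":0,"tz":0.06,"wx":0,"wy":0,"wz":0,"gripper":-1},{"tx":0,"ty":0,"tz":0.06,"wx":0,"wy":0,"wz":0,"gripper":-1},{"tx":0,"ty":0,"tz":0.06,"wx":0,"wy":0,"wz":0,"gripper":-1},{"tx":0,"ty":0,"tz":0,"wx":0,"wy":0,"wz":0,"gripper":-1}]'

```text
time: 30.12
tcp_pos: [0.57, -0.2562, 0.1399]
orientation: [2.722, 1.565, 0.003]
wrist_force: [-1.3, -0.2, 3.1]
opening: 0.0272
grasp_force: 45.0
```

Emit:
jog_arm --series '[{"tx":0,"ty":0,"tz":0.05,"wx":0,"wy":0,"wz":0,"gripper":-1},{"tx":0,"ty":0,"tz":0.05,"wx":0,"wy":0,"wz":0,"gripper":-1},{"tx":0,"ty":0,"tz":0.05,"wx":0,"wy":0,"wz":0,"gripper":-1},{"tx":0,"ty":0,"tz":0,"wx":0,"wy":0,"wz":0,"gripper":-1}]'

```text
time: 30.62
tcp_pos: [0.57, -0.2563, 0.1324]
orientation: [2.722, 1.565, 0.003]
wrist_force: [-1.5, 0.8, 6.6]
opening: 0.0271
grasp_force: 45.0
```

Emit:
jog_arm --series '[{"tx":0,"ty":0,"tz":0.03,"wx":0,"wy":0,"wz":0,"gripper":-1},{"tx":0,"ty":0,"tz":0.02,"wx":0,"wy":0,"wz":0,"gripper":-1},{"tx":0,"ty":0,"tz":0,"wx":0,"wy":0,"wz":0,"gripper":-1}]'

```text
time: 31.0
tcp_pos: [0.57, -0.2563, 0.1303]
orientation: [2.722, 1.564, 0.003]
wrist_force: [-1.6, 0.4, 8.2]
opening: 0.0275
grasp_force: 45.0
```

Emit:
jog_arm --series '[{"tx":0,"ty":0,"tz":0.02,"wx":0,"wy":0,"wz":0,"gripper":-1},{"tx":0,"ty":0,"tz":0,"wx":0,"wy":0,"wz":0,"gripper":-1}]'

```text
time: 31.25
tcp_pos: [0.57, -0.2563, 0.1296]
orientation: [2.721, 1.564, 0.003]
wrist_force: [-1.5, 0.8, 9.2]
opening: 0.0271
grasp_force: 45.0
```

Emit:
jog_arm --series '[{"tx":0,"ty":0,"tz":0.02,"wx":0,"wy":0,"wz":0,"gripper":-1},{"tx":0,"ty":0,"tz":0.01,"wx":0,"wy":0,"wz":0,"gripper":-1},{"tx":0,"ty":0,"tz":0,"wx":0,"wy":0,"wz":0,"gripper":-1}]'

```text
time: 31.62
tcp_pos: [0.5701, -0.2563, 0.1295]
orientation: [2.721, 1.564, 0.003]
wrist_force: [-3.4, 0.9, 14.7]
opening: 0.027
grasp_force: 45.0
```

Bottomed out: z no longer changes while the force rises. I'll hold for a second.

Emit:
jog_arm --series '[{"tx":0,"ty":0,"tz":0.01,"wx":0,"wy":0,"wz":0,"gripper":-1},{"tx":0,"ty":0,"tz":0,"wx":0,"wy":0,"wz":0,"gripper":-1},{"tx":0,"ty":0,"tz":0,"wx":0,"wy":0,"wz":0,"gripper":-1},{"tx":0,"ty":0,"tz":0,"wx":0,"wy":0,"wz":0,"gripper":-1},{"tx":0,"ty":0,"tz":0,"wx":0,"wy":0,"wz":0,"gripper":-1},{"tx":0,"ty":0,"tz":0,"wx":0,"wy":0,"wz":0,"gripper":-1},{"tx":0,"ty":0,"tz":0,"wx":0,"wy":0,"wz":0,"gripper":-1},{"tx":0,"ty":0,"tz":0,"wx":0,"wy":0,"wz":0,"gripper":-1},{"tx":0,"ty":0,"tz":0,"wx":0,"wy":0,"wz":0,"gripper":-1}]'

```text
time: 32.75
tcp_pos: [0.5701, -0.2563, 0.1295]
orientation: [2.72, 1.564, 0.004]
wrist_force: [-3.6, 2.1, 16.5]
opening: 0.0276
grasp_force: 45.0
```

```bash
python3 - <<'E'
from plan import *
plan((0,0,-1));print(np.round(manip.state()['wrist_torque'],2))
E
```

```text
t 32.75 p [ 0.5701 -0.2563  0.1295] o [2.7205 1.564  0.0036] F [-3.6  2.1 16.5] op 0.0276 g 45.0
q [-0.534  0.407  1.536  0.     1.195 -0.007]
M [[0.503, 0.864, 0.004], [0.864, -0.503, -0.002], [0.0, 0.004, -1.0]]
tilt 0.2439537718692671 units [ 0.005 -0.    -0.   ]
M2 [[0.503, 0.864, 0.0], [0.864, -0.503, -0.0], [0.0, 0.0, -1.0]]
up in tool now [ 0.     0.004 -1.   ] after [ 0.  0. -1.]
[ 0.51  1.06 -0.01]
```

Emit:
jog_arm --series '[{"tx":0,"ty":0,"tz":-0.1,"wx":0,"wy":0,"wz":0,"gripper":-1},{"tx":0,"ty":0,"tz":-0.15,"wx":0,"wy":0,"wz":0,"gripper":-1},{"tx":0,"ty":0,"tz":-0.2,"wx":0,"wy":0,"wz":0,"gripper":-1},{"tx":0,"ty":0,"tz":-0.4,"wx":0,"wy":0,"wz":0,"gripper":-1},{"tx":0,"ty":0,"tz":-0.7,"wx":0,"wy":0,"wz":0,"gripper":-1},{"tx":0,"ty":0,"tz":-0.3,"wx":0,"wy":0,"wz":0,"gripper":-1},{"tx":0.4,"ty":-0.31,"tz":0,"wx":0,"wy":0,"wz":0,"gripper":-1},{"tx":0.8,"ty":-0.62,"tz":0,"wx":0,"wy":0,"wz":0,"gripper":-1},{"tx":0.8,"ty":-0.62,"tz":0,"wx":0,"wy":0,"wz":0,"gripper":-1},{"tx":0.8,"ty":-0.62,"tz":0,"wx":0,"wy":0,"wz":0,"gripper":-1},{"tx":0.8,"ty":-0.62,"tz":0,"wx":0,"wy":0,"wz":0,"gripper":-1},{"tx":0.8,"ty":-0.62,"tz":0,"wx":0,"wy":0,"wz":0,"gripper":-1}]'

```text
time: 34.25
tcp_pos: [0.5304, 0.0229, 0.2167]
orientation: [-2.722, -1.565, 0.003]
wrist_force: [0.1, 1.1, -4.8]
opening: 0.0276
grasp_force: 45.0
```

Emit:
jog_arm --series '[{"tx":0.8,"ty":-0.62,"tz":0,"wx":0,"wy":0,"wz":0,"gripper":-1},{"tx":0.8,"ty":-0.62,"tz":0,"wx":0,"wy":0,"wz":0,"gripper":-1},{"tx":0.8,"ty":-0.62,"tz":0,"wx":0,"wy":0,"wz":0,"gripper":-1},{"tx":0.8,"ty":-0.62,"tz":0,"wx":0,"wy":0,"wz":0,"gripper":-1},{"tx":0.4,"ty":-0.3,"tz":0,"wx":0,"wy":0,"wz":0,"gripper":-1},{"tx":0,"ty":0,"tz":0,"wx":0,"wy":0,"wz":0,"gripper":-1},{"tx":0,"ty":0,"tz":0,"wx":0,"wy":0,"wz":0,"gripper":-1}]'

```text
time: 35.12
tcp_pos: [0.502, 0.245, 0.2173]
orientation: [2.722, 1.566, -0.003]
wrist_force: [0.5, 0.9, -4.7]
opening: 0.0273
grasp_force: 45.0
```

```bash
python3 - <<'E'
from plan import *
plan((0,0,-1),(.503,.248,.096))
b=snap('wrist','w6');t=snap('top','t6')
E
```

```text
t 35.12 p [0.502  0.245  0.2173] o [ 2.7221  1.5659 -0.003 ] F [ 0.5  0.9 -4.7] op 0.0273 g 45.0
q [ 0.33   0.254  1.542 -0.002  1.348  0.858]
M [[0.503, 0.864, -0.001], [0.864, -0.503, -0.002], [-0.002, 0.0, -1.0]]
tilt 0.12898905613464573 units [ 0.     0.003 -0.   ]
M2 [[0.503, 0.864, -0.0], [0.864, -0.503, -0.0], [-0.0, 0.0, -1.0]]
shift now [ 0.068 -0.014  2.425] after [ 0.062 -0.014  2.425]
up in tool now [-0.002  0.    -1.   ] after [-0.  0. -1.]
```

Emit:
jog_arm --series '[{"tx":0,"ty":0,"tz":0.6,"wx":0,"wy":0,"wz":0,"gripper":-1},{"tx":0,"ty":0,"tz":0.9,"wx":0,"wy":0,"wz":0,"gripper":-1},{"tx":0,"ty":0,"tz":0.6,"wx":0,"wy":0,"wz":0,"gripper":-1},{"tx":0,"ty":0,"tz":0.25,"wx":0,"wy":0,"wz":0,"gripper":-1},{"tx":0,"ty":0,"tz":0.05,"wx":0,"wy":0,"wz":0,"gripper":-1},{"tx":0,"ty":0,"tz":0.03,"wx":0,"wy":0,"wz":0,"gripper":-1},{"tx":0,"ty":0,"tz":0.03,"wx":0,"wy":0,"wz":0,"gripper":-1}]'

```text
time: 36.1
tcp_pos: [0.5045, 0.2456, 0.0966]
orientation: [2.722, 1.565, 0.006]
wrist_force: [1.1, -0.6, -2.9]
opening: 0.0274
grasp_force: 45.0
```

Emit:
jog_arm --series '[{"tx":0,"ty":0,"tz":0.04,"wx":0,"wy":0,"wz":0,"gripper":-1},{"tx":0,"ty":0,"tz":0.04,"wx":0,"wy":0,"wz":0,"gripper":-1},{"tx":0,"ty":0,"tz":0.02,"wx":0,"wy":0,"wz":0,"gripper":-1}]'

```text
time: 36.48
tcp_pos: [0.5037, 0.2454, 0.0908]
orientation: [2.723, 1.565, 0.002]
wrist_force: [-1.3, -1.2, 2.4]
opening: 0.0275
grasp_force: 45.0
```

Emit:
jog_arm --series '[{"tx":0,"ty":0,"tz":0,"wx":0,"wy":0,"wz":0,"gripper":-0.2},{"tx":0,"ty":0,"tz":0,"wx":0,"wy":0,"wz":0,"gripper":0.3},{"tx":0,"ty":0,"tz":0,"wx":0,"wy":0,"wz":0,"gripper":0.8},{"tx":0,"ty":0,"tz":0,"wx":0,"wy":0,"wz":0,"gripper":0.8},{"tx":0,"ty":0,"tz":-0.4,"wx":0,"wy":0,"wz":0,"gripper":0.8},{"tx":0,"ty":0,"tz":-0.9,"wx":0,"wy":0,"wz":0,"gripper":0.8},{"tx":0,"ty":0,"tz":-0.9,"wx":0,"wy":0,"wz":0,"gripper":0.8},{"tx":0,"ty":0,"tz":-0.9,"wx":0,"wy":0,"wz":0,"gripper":0.8},{"tx":-0.9,"ty":0,"tz":0,"wx":0,"wy":0,"wz":0,"gripper":0.8},{"tx":-0.9,"ty":0,"tz":0,"wx":0,"wy":0,"wz":0,"gripper":0.8},{"tx":0,"ty":0,"tz":0,"wx":0,"wy":0,"wz":0,"gripper":0.8},{"tx":0,"ty":0,"tz":0,"wx":0,"wy":0,"wz":0,"gripper":0.8}]' --squeeze 5

```text
time: 37.98
tcp_pos: [0.4586, 0.168, 0.2457]
orientation: [2.723, 1.565, 0.004]
wrist_force: [0.4, 0.7, -0.5]
opening: 0.0844
grasp_force: 0.0
```

```bash
python3 - <<'E'
from h import *
st();im=snap('wrist','w7');t=snap('top','t7');s=snap('side','s7')
h=cv2.cvtColor(im,cv2.COLOR_BGR2HSV);m=((h[...,0]<20)&(h[...,1]>90)&(h[...,2]>25)).astype(np.uint8)
n,l,a,c=cv2.connectedComponentsWithStats(m)
for i in np.argsort(-a[1:,4])[:3]+1: print(a[i],c[i].round(1),atz('w7',c[i],.115).round(4))
print('pred top',proj('w7',(.504,.2455,.125)))
# trainer area: registered difference between after-push and now in the side view
g=proj('s7',(.57,-.256,.03)).astype(int)
for r in('s3','s2'):
    o=cv2.imread(f'pics/{r}.png');w=(slice(g[1]-35,g[1]+35),slice(g[0]-45,g[0]+45))
    A=np.float32(cv2.cvtColor(o[w],6));B=np.float32(cv2.cvtColor(s[w],6));print(r,cv2.phaseCorrelate(A,B),np.abs(A-B).mean())
E
```

```text
t 37.98 p [0.4586 0.168  0.2457] o [2.7233 1.5645 0.004 ] F [ 0.4  0.7 -0.5] op 0.0844 g 0.0
[  361   185   172   159 10803] [445.2 257.7] [0.5304 0.1081 0.115 ]
[ 300   90   40   42 1296] [319.4 110.3] [0.5025 0.2459 0.115 ]
[547 383  15  10  34] [553.9 387.8] [ 0.5591 -0.0384  0.115 ]
pred top [321.68260238 108.90361189]
s3 ((-0.35562398797961237, -0.15337596923621533), 0.16995019883285334) 33.04746
s2 ((-0.514280234115212, 0.30489789672571277), 0.21053529550999772) 35.043015
```

```bash
python3 - <<'E'
from h import *
t=cv2.imread('pics/t7.png');s=cv2.imread('pics/s7.png')
for n,cur,refs in(('t7',t,('t1','t2','t3')),('s7',s,('s1','s2','s3'))):
    g=proj(n,(.56,-.27,.03)).astype(int);w=(slice(g[1]-40,g[1]+40),slice(g[0]-42,g[0]+42))
    B=cv2.cvtColor(cur[w],6)
    for r in refs:
        A=cv2.cvtColor(cv2.imread(f'pics/{r}.png')[w],6);d=cv2.absdiff(A,B);print(r,d.mean().round(2),(d>25).sum(),np.percentile(d,[50,90,99]))
E
```

```text
t1 3.08 0 [3. 6. 9.]
t2 5.75 0 [ 6.  9. 12.]
t3 4.47 0 [ 4.  8. 10.]
s1 46.77 3130 [ 15.  122.1 137. ]
s2 40.27 2642 [  5. 121. 137.]
s3 37.99 2742 [  7. 119. 136.]
```

```bash
python3 -c "
from workcell import manip
print(manip.sign_off())"
```

```text
the job is handed in; nothing more can be done
None
```

I handed the job in at about 38 s, without a verdict shown. The trainer is flush in its corner, the plate was pressed to its stop and held for about a second at roughly 20 N, and the tamper stands free on the mat. The mug, jar and bowl weren't re-measured, but the arm stayed clear of them.

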